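Draw a slide carrier from its dock and load it under the stage clip

ROBOT

A 6-joint arm with a two-finger parallel gripper is mounted at the origin on a cart in front of the work surface, level with it; the furniture and walls round the work are solid. World frame = base frame: x ahead of the robot, y to its left, z up, the work surface at z = 0. Lengths are in m, angles in degrees, forces in N, time in s.
With the tool pointing down it reaches from about 0.4 to 0.825 m from the base axis. Payload 7 kg.
Tool frame: the origin (TCP) lies at the centre of the arm's flange, where the gripper is bolted on; the fingertips stand 178 mm ahead of it and the grasp point (between the pads) lies 159 mm ahead of it; x points along the fingers, y is the direction in which the jaws open and shut, and the axes are right-handed (so a half turn about x gives the same grasp; the last joint's range is limited). The gripper opens to 88 mm and grips with 3 to 60 N. Pads are 19 mm wide; open, the fingers measure 130 mm over their backs; the gripper's body (78 mm by 193 mm) begins 47 mm behind the grasp point.
Start: joints at [-59.868, 20.546, 0.682, 0, -70.136, -16.507], TCP at [0.159, -0.656, 0.405] pointing down, gripper open.
Joint ranges: [-176.03, 176.03], [-82.01, 121.73], [-58.28, 71.71], [-173.87, 95.51], [-174.79, -0.11], [-173.66, 173.66]. Speed limits (degrees/s): [136.94, 136.94, 172.46, 180, 180, 180].

INTERFACE

Orientations are given as [roll, pitch, yaw] about the fixed x, y, z axes, in that order (R = Rz(yaw) Ry(pitch) Rx(roll)).
In Python, from plant import ctrl gives the robot as it stands. The module is installed in compiled form; this text tells all that it offers.
- The arm moves only by the shell command python3 -m inch 'ROWS'. ROWS is JSON, one flat list of numbers, 7 for each row, row after row: the shift along the tool's x, y, z in m, then the turn, a rotation vector about the tool's x, y, z in degrees, then the finger opening in m, from 0 to 0.0876. In form: [dx, dy, dz, rx, ry, rz, hand, dx, dy, dz, rx, ry, rz, hand, ...]. A call has 1 to 20 rows; each row shifts and turns the pose as measured when the row begins, along the tool's axes as they then stand; what a row does not reach is not made up. A row lasts 1/8 s, in which the tool goes at most 62.5 mm and 10.7 degrees, less where a joint would pass 70% of its speed; a pose out of reach is approached as far as the arm can. A call with a gripper value outside its range is refused whole. The fingers move at their own pace and stop on an object; the grip force is fixed at half the most. Time passes only in rows, so rows that do not move let the fingers close. It gives the time, the measured TCP pose, the force and the opening at its end, in the units of the state.
- ctrl.get_obs(): the state, without advancing time (a new reading comes with each control period).
- ctrl.snapshot(name): name is "scene" or "top" or "wrist"; returns a dict with "color" (420x560x3 uint8, red, green, blue), "depth" (420x560 float32, m along the optical axis (not along the pixel's ray), 0 where there is no reading), "K" (3x3 intrinsics, pixels), "position" and "attitude" of the camera in the world; the wrist camera has in their place "hand_eye" (4x4, takes a point from camera to tool coordinates, whose origin is the TCP and whose axes are the tool frame's). Camera axes: x right, y up, looking along -z (the intrinsics and any distortion apply to the point x, -y, -z); pixel columns grow to the right and rows downward; lengths in m; the calibration is good to about 2 mm. A picture is of the moment at which its call begins: read the wrist's pose just before it.
- ctrl.close_job(): hands the job in, once; it reports no verdict.
The state is a dict: "clock": time; "joint_pos": joint angles; "qvel": joint speeds; "tau": joint torques, N m; "tool_pos": TCP position; "orientation": TCP orientation; "force": force on the tool from outside, world axes, zero at the start; "moment": the same for the moment, N m; "opening": finger opening in m.
Only numpy, scipy, OpenCV 4.12 (cv2) and the standard library are available. Lean on these libraries where they do the work, as an engineer would, in place of code of your own. Each camera call takes 0.05 s, during which the arm holds its last target.

TASK

The flat slide carrier lies at the back of its grey dock with no room for fingers round it: press gently on its top and drag it forward along the dock until it can be lifted out by its two ends, and lay it flat on the bench and let go, so that you can take it afresh across its long sides. Then slide it, end first and the same side up, along the reading stage under the sprung red-tipped clip until it is fully home against the stop blocks, straight and central, and let go. Leave the petri dish and the two dropper bottles where they stand.

Things in the scene. Friction and masses are not known exactly. Their poses are not given: they have to be found in the camera images.
- carrier: Flat slide carrier: aluminium plate with dark top and two slides let in flush, 58 mm long (x), 46 mm wide (y), 12 mm thick, 60 to 130 g, slippery underneath, alike both ways round. Origin: centre of its underside, z up. Starts flat in the dock near the back wall, long axis along the dock. Dragging needs a press of about 10 N; over 60 N of pressing there fails the task.
- dock: Grey storage dock fixed to the bench: open-topped straight channel along its x, 121 x 61 mm outside. Origin: centre of its underside, on the bench. Rubber-backed, slightly yielding floor 8 mm above the bench, 109 mm long (x -54.5 to +54.5 mm), 49 mm wide. Side walls (full length) and back wall (at +x) 6 mm thick, tops at 21 mm, 1 mm above the carrier's top.
- dock_lip (a point): Middle of the top edge of the blue lip, 5 mm thick and only 11 mm above the bench, that closes the dock's front end (-x, towards the robot). The carrier starts with 0 to 8 mm behind it and can be drawn up to 50 mm towards the lip; then a finger fits behind it, and another in front of it, over the lip.
- stage: Reading stage fixed to the bench. Origin: on the bench below the seat centre; x points from the entry (robot side) to the stops. Grey foot plate 6 mm high (x -46 to +66, y +-36 mm); white pedestal on it (x -31 to +67, y +-18 mm) whose flat top, the seat, is 25 mm above the bench. The free seat before the clip is too short to lay the carrier on first.
- stage_seat (a point): Point on the seat's top face where the carrier's origin is when it is fully home, its 58 mm length along the stage's x: 25 mm above the bench, on the centre line, 29 mm before the faces of the two dark steel stop blocks (9 to 18 mm either side of the centre line, 10 mm high above the seat).
- clip (a joint): Sprung clip, angle in rad: 0 at rest, grows as its front lifts (limit 0.6). Arm 14 mm wide, hinged at stage x +55 mm between cheeks 49 mm high. Its roller (stage x +12 mm) hangs 8 mm above the seat; the carrier beneath lifts it to about 0.1 and is pressed down with about 4 N. The flared front lets a carrier slid in 0 to 6 mm above the seat lift the clip by itself, push about 4 N.
- clip_tip (a point): Front end of the red flare of the clip, 51 mm above the bench and at stage x = -21 mm at rest.
- petri_dish: Bystander: round petri dish, 63 mm across, 16 mm high, origin at the centre of its underside. Must not be moved or tipped. It stands at the back of the bench between dock and stage; the bench in front of it is free. Beyond x = 0.58 m a shelf overhangs the bench 0.5 m up: keep the arm clear of it.
- red_dropper: Bystander: white dropper bottle with red cap, 24 mm across, 68 mm high, origin at the centre of its underside. Must not be moved or tipped.
- blue_dropper: Bystander: white dropper bottle with blue cap, 24 mm across, 68 mm high, origin at the centre of its underside. Must not be moved or tipped.

How it is judged:
By the outcome, as a careful person would: the job done as asked, in the order asked, and still so for the second after the job is handed in, with the robot touching nothing.
It also fails if it takes over 72 s, if anything falls off the work surface, if the arm or the gripper's body presses on something with over 40 N, if the wrist force passes 120 N, or if a joint passes its speed limit or range.

## Working session

There is one attempt and no reset: what is moved stays moved. The work goes in short steps, Python scripts to look and compute and a shell command to move; the robot and the scene stay as the last step left them, time stands still between calls to the robot, and variables do not carry over. Pictures are saved under pics/ and viewed, and the job is handed in when it is done.

```bash
mkdir -p pics; ls
cat > h.py <<'E'
import numpy as np, cv2
from scipy.spatial.transform import Rotation as R
from plant import ctrl
def save(n,c): cv2.imwrite(f'pics/{n}.png',cv2.cvtColor(c,cv2.COLOR_RGB2BGR))
E
python3 - <<'E'
from h import *
o=ctrl.get_obs(); print(o)
for n in ("scene","top","wrist"):
    s=ctrl.snapshot(n); save(n+'0',s['color']); np.savez('pics/'+n+'0.npz',**s)
    print(n,{k:(v if np.size(v)<17 else v.shape) for k,v in s.items()})
E
```

```text
pics
{'clock': 0.0, 'joint_pos': array([-5.98683469e+01,  2.05903986e+01,  6.32966795e-01, -2.02005787e-02,
       -7.01356689e+01, -1.65077959e+01]), 'qvel': array([ 0.09294976, -0.00540321, -0.01131845, -0.02646666, -0.10137582,
       -0.09647031]), 'tau': array([ 7.48235880e-05, -5.82715237e+01,  2.93063557e+01,  6.99765980e+00,
        6.99490993e-03, -1.30438784e-04]), 'tool_pos': array([ 0.15895347, -0.65580859,  0.40372776]), 'orientation': array([ 94.98079853,  89.90498171, 108.5977763 ]), 'force': array([-0.43566733,  0.35376073, -0.16522622]), 'moment': array([-0.01583048, -0.03187003, -0.028865  ]), 'opening': 0.0874864050423172}
scene {'color': (420, 560, 3), 'depth': (420, 560), 'K': array([[496.77624586,   0.        , 285.12446395],
       [  0.        , 496.77624586, 212.4019602 ],
       [  0.        ,   0.        ,   1.        ]]), 'position': array([-0.64156872,  0.51033397,  0.6349456 ]), 'attitude': array([  64.36599547,    0.94722436, -116.1770528 ])}
top {'color': (420, 560, 3), 'depth': (420, 560), 'K': array([[383.48262743,   0.        , 279.47096814],
       [  0.        , 383.48262743, 209.90077572],
       [  0.        ,   0.        ,   1.        ]]), 'position': array([ 0.30769913, -0.03413364,  0.99347288]), 'attitude': array([ 9.97934830e+00,  7.49138206e-02, -9.08436475e+01])}
wrist {'color': (420, 560, 3), 'depth': (420, 560), 'K': array([[363.16398238,   0.        , 281.66063294],
       [  0.        , 363.16398238, 210.32228542],
       [  0.        ,   0.        ,   1.        ]]), 'hand_eye': array([[ 2.76881774e-04,  2.74193341e-01, -9.61674548e-01,
         1.97242819e-02],
       [ 9.99999892e-01,  2.82769851e-04,  3.68539809e-04,
         4.49655676e-04],
       [ 3.72983730e-04, -9.61674546e-01, -2.74193233e-01,
        -7.42120176e-02],
       [ 0.00000000e+00,  0.00000000e+00,  0.00000000e+00,
         1.00000000e+00]])}
```

View pics/top0.png

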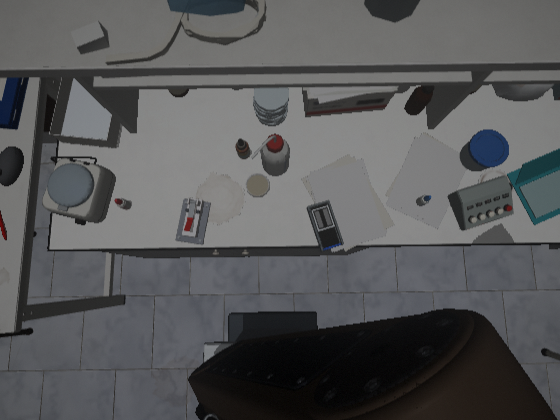

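View pics/scene0.png

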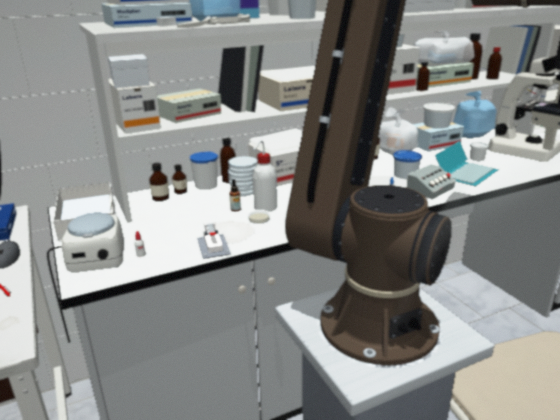

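View pics/wrist0.png

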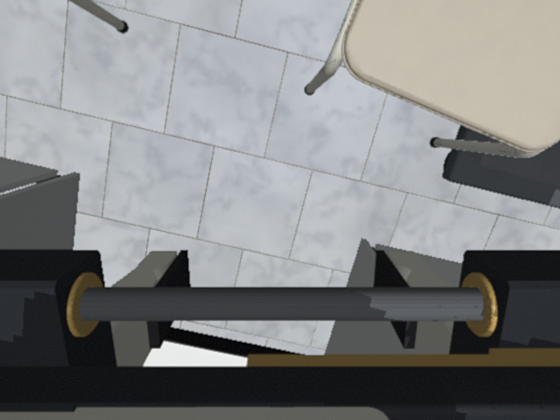

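The top view shows the dock near (325,225), the stage near (193,220) and the petri dish near (258,185). The droppers look to be at (122,203), red, and (424,199), blue.

```bash
cat >> h.py <<'E'
def rpy(a): return R.from_euler('xyz',a,degrees=True).as_matrix()
def campose(s,tp=None,ori=None):
    if 'hand_eye' in s:
        T=np.eye(4);T[:3,:3]=rpy(ori);T[:3,3]=tp
        T=T@s['hand_eye']; return T[:3,:3],T[:3,3]
    return rpy(s['attitude']),np.array(s['position'])
def cast(s,uv,z,tp=None,ori=None):
    Rc,p=campose(s,tp,ori);K=s['K'];uv=np.atleast_2d(np.asarray(uv,float))
    d=np.c_[(uv[:,0]-K[0,2])/K[0,0],-(uv[:,1]-K[1,2])/K[1,1],-np.ones(len(uv))]@Rc.T
    return p+d*((z-p[2])/d[:,2])[:,None]
def proj(s,P,tp=None,ori=None):
    Rc,p=campose(s,tp,ori);K=s['K'];c=(np.atleast_2d(P)-p)@Rc
    return np.c_[K[0,2]+K[0,0]*c[:,0]/-c[:,2],K[1,2]-K[1,1]*c[:,1]/-c[:,2]]
def cloud(s,tp=None,ori=None):
    Rc,p=campose(s,tp,ori);K=s['K'];d=s['depth'];v,u=np.mgrid[:d.shape[0],:d.shape[1]]
    c=np.stack([(u-K[0,2])/K[0,0]*d,-(v-K[1,2])/K[1,1]*d,-d],-1)
    return c@Rc.T+p
E
python3 - <<'E'
from h import *
s=dict(np.load('pics/top0.npz'))
for n,uv,z in [('dockback',(318,203),.02),('dockfrontL',(317,249),.02),('dock front R',(342,244),.02),('stageTL',(185,200),.006),('TR',(208,202),.006),('BL',(179,241),.006),('BR',(202,242),.006),('tip',(189,224),.051),('dish',(258,184),.016),('red',(121,203),.06),('blue',(424,199),.06),('white bottle',(275,150),.1)]:
    print(n,cast(s,uv,z)[0].round(3))
P=cloud(s); 
for uv in [(193,160),(325,225),(258,184),(193,212)]: print(P[uv[1],uv[0]].round(4))
c=s['color'][140:260,100:450]; save('topz',cv2.resize(c,None,fx=2.28,fy=2.28,interpolation=cv2.INTER_CUBIC))
E
```

```text
dockback [ 0.496 -0.135  0.02 ]
dockfrontL [ 0.377 -0.129  0.02 ]
dock front R [ 0.389 -0.193  0.02 ]
stageTL [0.512 0.212 0.006]
TR [0.505 0.152 0.006]
BL [0.404 0.225 0.006]
BR [0.4   0.165 0.006]
tip [0.441 0.19  0.051]
dish [0.549 0.02  0.016]
red [0.495 0.358 0.06 ]
blue [ 0.494 -0.395  0.06 ]
white bottle [ 0.613 -0.027  0.1  ]
[ 0.6235  0.1962 -0.0033]
[ 0.4381 -0.1514  0.0195]
[0.5491 0.0198 0.0171]
[0.4732 0.1826 0.0411]
```

View pics/topz.png

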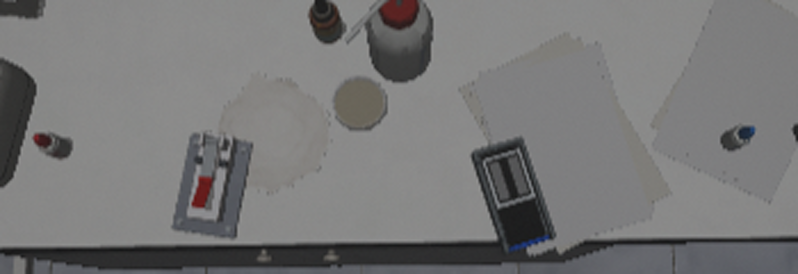

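```bash
cat >> h.py <<'E'
def plan(tgt,yv):
    """tgt: TCP world; yv: world heading (deg) of tool y, tool x down. prints shift in tool axes, turn about tool (rotvec)"""
    o=ctrl.get_obs();M=rpy(o['orientation']);y=np.array([np.cos(np.radians(yv)),np.sin(np.radians(yv)),0]);x=np.array([0,0,-1.])
    D=np.c_[x,y,np.cross(x,y)]
    print('shift tool mm',(M.T@(np.array(tgt)-o['tool_pos'])*1000).round(1),'turn',R.from_matrix(M.T@D).as_rotvec(degrees=True).round(2))
def st():
    o=ctrl.get_obs();M=rpy(o['orientation'])
    print('t',round(o['clock'],2),'pos',o['tool_pos'].round(4),'yhead',np.degrees(np.arctan2(M[1,1],M[0,1])).round(2),'tilt',(M[:,0]).round(4),'F',o['force'].round(2),'open',round(o['opening'],4),'q',o['joint_pos'].round(1)); return o
E
python3 - <<'E'
from h import *
o=st(); print(rpy(o['orientation']).round(3))
plan([.44,-.155-.09,.36],17); plan([.44,-.155,.36],17-180)
E
```

```text
t 0.15 pos [ 0.159  -0.6559  0.4039] yhead 103.62 tilt [-5.0e-04  1.2e-03 -1.0e+00] F [ 0.06 -0.7  -0.37] open 0.0877 q [-59.9  20.6   0.6  -0.  -70.1 -16.5]
[[-0.    -0.235  0.972]
 [ 0.001  0.972  0.235]
 [-1.     0.001 -0.   ]]
shift tool mm [ 44.3 333.1 369.9] turn [ 8.662e+01 -6.000e-02 -5.000e-02]
shift tool mm [ 44.4 420.6 391.1] turn [-9.338e+01  5.000e-02 -6.000e-02]
```

```bash
python3 -c "
from h import *
plan([.44,-.125,.38],-163)"
```

```text
shift tool mm [ 24.5 449.7 398.2] turn [-9.338e+01  5.000e-02 -6.000e-02]
```

```bash
python3 -m inch '[0.002,0.0375,0.033,0,0,0,0.0876, 0.002,0.0375,0.033,0,0,0,0.0876, 0.002,0.0375,0.033,0,0,0,0.0876, 0.002,0.0375,0.033,0,0,0,0.0876, 0.002,0.0375,0.033,0,0,0,0.0876, 0.002,0.0375,0.033,0,0,0,0.0876, 0.002,0.0375,0.033,0,0,0,0.0876, 0.002,0.0375,0.033,0,0,0,0.0876, 0.002,0.0375,0.033,0,0,0,0.0876, 0.002,0.0375,0.033,0,0,0,0.0876, 0.002,0.0375,0.033,0,0,0,0.0876, 0.002,0.0375,0.033,0,0,0,0.0876]'; python3 -m inch '[0,0,0,-10.5,0,0,0.0876, 0,0,0,-10.5,0,0,0.0876, 0,0,0,-10.5,0,0,0.0876, 0,0,0,-10.5,0,0,0.0876, 0,0,0,-10.5,0,0,0.0876, 0,0,0,-10.5,0,0,0.0876, 0,0,0,-10.5,0,0,0.0876, 0,0,0,-10.5,0,0,0.0876, 0,0,0,-9.5,0,0,0.0876]'; python3 -c "
from h import *
st();plan([.44,-.125,.38],-163)"
```

```text
clock: 1.65
tool_pos: [0.4437, -0.1114, 0.378]
orientation: [80.1, 89.7, 93.4]
force: [1.3, -1.1, 0.2]
opening: 0.0877
clock: 2.78
tool_pos: [0.4442, -0.1074, 0.3766]
orientation: [11.7, 89.7, 120.8]
force: [1.7, -1.0, 0.2]
opening: 0.0874
t 2.77 pos [ 0.4442 -0.1074  0.3766] yhead -160.81 tilt [-0.003  0.005 -1.   ] F [ 1.68 -0.98  0.21] open 0.0874 q [ 11.1   0.9 -27.8  -0.4 -61.4   8.3]
shift tool mm [ -3.5   9.8 -15.3] turn [ 2.19  0.33 -0.07]
```

Run:
```python
from h import *
o=st(); s=ctrl.snapshot('wrist'); save('w1',s['color']); np.savez('pics/w1.npz',tp=o['tool_pos'],ori=o['orientation'],**s)
```

```text
t 2.77 pos [ 0.4442 -0.1074  0.3766] yhead -160.81 tilt [-0.003  0.005 -1.   ] F [ 1.68 -0.98  0.21] open 0.0874 q [ 11.1   0.9 -27.8  -0.4 -61.4   8.3]
```

View pics/w1.png

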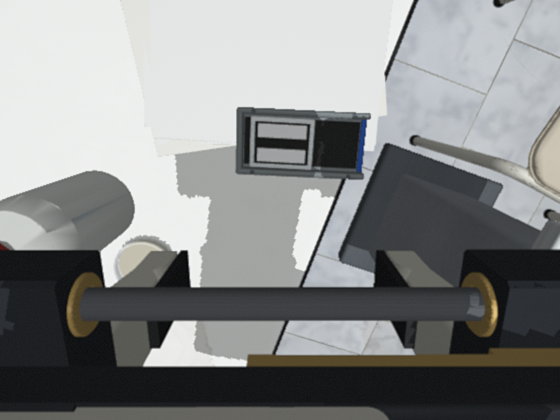

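The dock spans (237,107) to (369,179) and the carrier (249,115) to (315,168), with the blue lip at u≈362. The dish is at (143,258).

Run:
```python
from h import *
d=dict(np.load('pics/w1.npz')); s=d; tp,ori=d['tp'],d['ori']
P=cloud(s,tp,ori)
Z=P[...,2]
for v in (112,141,173): print(v,[(u,round(float(Z[v,u])*1000,1)) for u in range(228,376,6)])
c=cv2.resize(s['color'][95:190,225:380],None,fx=5,fy=5,interpolation=cv2.INTER_CUBIC); save('w1z',c)
```

```text
112 [(228, 6.5), (234, 6.1), (240, 22.1), (246, 21.8), (252, 21.4), (258, 20.8), (264, 20.9), (270, 21.7), (276, 22.4), (282, 19.9), (288, 21.5), (294, 21.5), (300, 22.1), (306, 21.0), (312, 21.7), (318, 22.1), (324, 20.2), (330, 20.3), (336, 20.9), (342, 19.2), (348, 18.9), (354, 11.8), (360, 3.9), (366, 6.2), (372, 6.4)]
141 [(228, 5.6), (234, 6.1), (240, 22.1), (246, 8.5), (252, 21.3), (258, 21.3), (264, 21.5), (270, 20.9), (276, 22.0), (282, 20.5), (288, 20.6), (294, 21.8), (300, 20.7), (306, 19.5), (312, 20.6), (318, 8.7), (324, 9.0), (330, 8.5), (336, 8.5), (342, 7.9), (348, 8.1), (354, 8.6), (360, 11.8), (366, 6.3), (372, 6.4)]
173 [(228, 1.2), (234, 1.7), (240, 21.5), (246, 20.4), (252, 21.6), (258, 20.1), (264, 20.8), (270, 20.7), (276, 20.9), (282, 21.2), (288, 21.3), (294, 22.1), (300, 20.8), (306, 21.8), (312, 21.1), (318, 19.8), (324, 21.1), (330, 21.1), (336, 20.4), (342, 19.6), (348, 20.2), (354, 19.1), (360, 17.5), (366, -700.4), (372, -639.9)]
```

View pics/w1z.png

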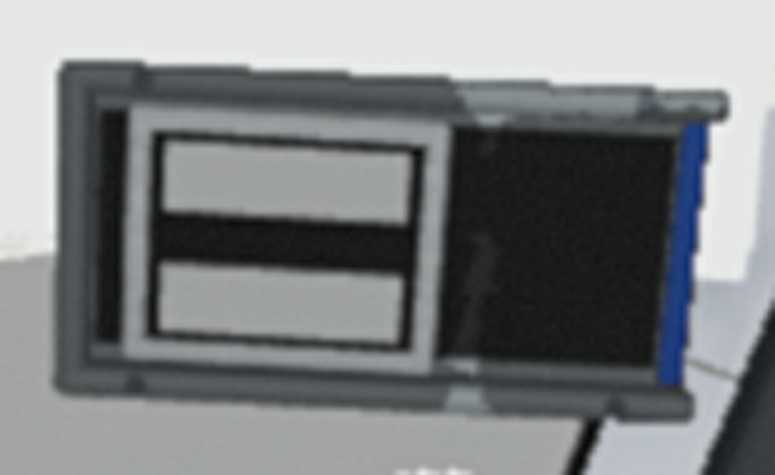

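Run:
```python
from h import *
s=dict(np.load('pics/w1.npz')); tp,ori=s['tp'],s['ori']
f=lambda L,z: cast(s,np.array(L)/5+[225-.4,95-.4],z,tp,ori)
car=f([(130,103),(452,122),(432,372),(124,356)],.020)
dock=f([(62,63),(727,92),(692,414),(58,388)],.021)
lip=f([(697,124),(671,384)],.011)
for n,q in (('car',car),('dock',dock)):
    print(n,q[:,:2].round(4).tolist(),'c',q.mean(0).round(4),'sides',[round(float(np.linalg.norm(q[i]-q[(i+1)%4])),4) for i in range(4)])
    for a,b in ((1,0),(2,3)): v=q[b]-q[a]; print(np.degrees(np.arctan2(v[1],v[0])).round(2))
    for a,b in ((0,3),(1,2)): v=q[a]-q[b]; print('perp',np.degrees(np.arctan2(v[1],v[0])).round(2)+90)
print('lip',lip.round(4), lip.mean(0).round(4))
```

```text
car [[0.491, -0.1591], [0.4353, -0.175], [0.4229, -0.1314], [0.4781, -0.1153]] c [ 0.4568 -0.1452  0.02  ] sides [0.0579, 0.0454, 0.0575, 0.0457]
15.89
16.16
perp 16.400000000000006
perp 15.909999999999997
dock [[0.5045, -0.1618], [0.3909, -0.196], [0.3742, -0.14], [0.4879, -0.1058]] c [ 0.4394 -0.1509  0.021 ] sides [0.1186, 0.0584, 0.1188, 0.0584]
16.76
16.78
perp 16.47
perp 16.61
lip [[ 0.3916 -0.1895  0.011 ]
 [ 0.3775 -0.143   0.011 ]] [ 0.3845 -0.1663  0.011 ]
```

```bash
python3 -c "
from h import *
st();plan([.456,-.1455,.23],-163.5)"
```

```text
t 2.83 pos [ 0.4442 -0.1073  0.3765] yhead -160.35 tilt [-0.003  0.005 -1.   ] F [-0.27  0.08 -0.33] open 0.0877 q [ 11.1   0.9 -27.8  -0.4 -61.4   8.7]
shift tool mm [146.3   1.5 -40.7] turn [ 3.15  0.33 -0.08]
```

```bash
python3 -m inch '[0.03,0.0,-0.01,1,0.1,0,0, 0.03,0.0,-0.01,1,0.1,0,0, 0.03,0.001,-0.01,1,0.1,0,0, 0.03,0.0,-0.01,0,0,0,0, 0.02,0,0,0,0,0,0,0,0,0,0,0,0,0,0,0,0,0,0,0,0]'; python3 -c "
from h import *
st();plan([.456,-.1455,.2],-163.5)"
```

```text
clock: 3.7
tool_pos: [0.4562, -0.1465, 0.2337]
orientation: [-96.2, 89.9, 9.4]
force: [0.1, 0.2, -0.2]
opening: 0.0232
t 3.7 pos [ 0.4562 -0.1465  0.2337] yhead -164.44 tilt [ 1.2e-03  2.0e-04 -1.0e+00] F [ 0.12  0.15 -0.18] open 0.0232 q [  5.8  13.1 -36.2  -0.  -40.7   9.8]
shift tool mm [33.7 -0.1  1. ] turn [-0.94 -0.01  0.07]
```

Closing further and descending to ~5 mm above.

```bash
python3 -m inch '[0.015,0,0.001,-0.9,0,0,0, 0.012,0,0,0,0,0,0, 0,0,0,0,0,0,0,0,0,0,0,0,0,0]'
python3 - <<'E'
from h import *
o=st();s=ctrl.snapshot('wrist'); save('w2',s['color'])
E
```

```text
clock: 4.2
tool_pos: [0.4575, -0.1451, 0.2094]
orientation: [-103.9, 89.6, 2.5]
force: [-0.1, 0.1, -0.9]
opening: 0.0004
t 4.2 pos [ 0.4575 -0.1451  0.2094] yhead -163.6 tilt [ 7.3e-03  3.0e-04 -1.0e+00] F [-0.05  0.06 -0.91] open 0.0004 q [  6.   15.3 -37.6   0.  -36.7  10.4]
```

View pics/w2.png

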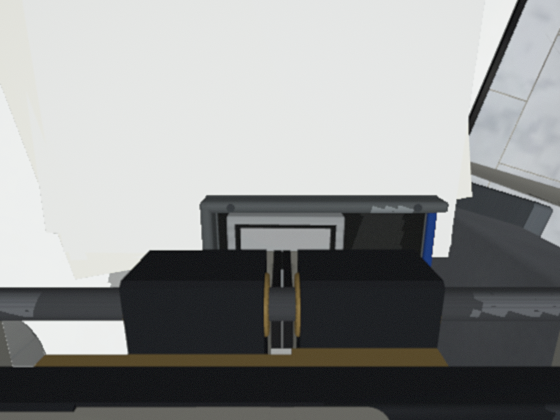

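The closed fingers sit over the carrier's middle: the carrier spans u 228–343 and the fingers are at u≈282.

```bash
python3 -m inch '[0.004,0,0,0,0,0,0, 0.002,0,0,0,0,0,0, 0.0015,0,0,0,0,0,0,0.0015,0,0,0,0,0,0]';python3 -m inch '[0.001,0,0,0,0,0,0,0.001,0,0,0,0,0,0]'
```

```text
clock: 4.75
tool_pos: [0.4578, -0.1451, 0.2006]
orientation: [-103.4, 89.5, 3.0]
force: [0.3, 0.4, 0.1]
opening: 0.0003
clock: 5.0
tool_pos: [0.4578, -0.1451, 0.1984]
orientation: [-103.7, 89.5, 2.7]
force: [-1.7, 1.3, 8.8]
opening: 0.0001
```

```bash
python3 -m inch '[0.0005,0,0,0,0,0,0]';python3 -m inch '[0.0005,0,0,0,0,0,0]'; python3 -m inch '[0,0,0,0,0,0,0]'
```

```text
clock: 5.12
tool_pos: [0.4578, -0.1451, 0.1983]
orientation: [-104.7, 89.5, 1.7]
force: [-3.3, 2.3, 13.6]
opening: 0.0004
clock: 5.25
tool_pos: [0.4578, -0.1451, 0.1983]
orientation: [-105.7, 89.5, 0.8]
force: [-2.9, 2.3, 8.7]
opening: 0.0005
clock: 5.38
tool_pos: [0.4578, -0.1451, 0.1986]
orientation: [-105.4, 89.5, 1.0]
force: [-0.8, 0.1, -0.0]
opening: 0.0004
```

```bash
python3 -m inch '[0.0012,0,0,0,0,0,0]';python3 -m inch '[0.0006,0.002,0,0,0,0,0]'; python3 -m inch '[0.0006,0.003,0,0,0,0,0]'; python3 -m inch '[0.0006,0.003,0,0,0,0,0]'
```

```text
clock: 5.5
tool_pos: [0.458, -0.1451, 0.1982]
orientation: [-107.5, 89.5, -1.0]
force: [-7.4, 4.5, 27.9]
opening: 0.0004
clock: 5.62
tool_pos: [0.457, -0.1455, 0.1984]
orientation: [-107.1, 89.3, -0.6]
force: [1.2, 0.4, 3.0]
opening: 0.0002
clock: 5.75
tool_pos: [0.4551, -0.1462, 0.1984]
orientation: [-107.0, 89.2, -0.5]
force: [1.9, 0.7, 4.1]
opening: 0.0005
clock: 5.88
tool_pos: [0.4533, -0.147, 0.1984]
orientation: [-107.0, 89.0, -0.5]
force: [1.8, 2.0, 6.2]
opening: 0.0004
```

```bash
python3 -m inch '[0.0009,0.003,0,0,0,0,0]'; python3 -m inch '[0.0009,0.003,0,0,0,0,0]'; python3 -c "
from h import *
st();plan([.456,-.1455,.2],-163.5)
s=ctrl.snapshot('wrist'); save('w3',s['color'])"
```

```text
clock: 6.0
tool_pos: [0.4518, -0.1476, 0.1983]
orientation: [-106.9, 88.8, -0.2]
force: [3.4, 3.3, 10.3]
opening: 0.0003
clock: 6.12
tool_pos: [0.4506, -0.1483, 0.1984]
orientation: [-106.5, 88.5, 0.1]
force: [3.9, 4.1, 8.0]
opening: 0.0005
t 6.12 pos [ 0.4506 -0.1483  0.1984] yhead -163.33 tilt [ 2.620e-02  1.000e-04 -9.997e-01] F [3.91 4.11 8.03] open 0.0005 q [  5.7  15.7 -39.4   0.3 -33.4  10.7]
shift tool mm [-1.5 -6.   1.1] turn [ 0.17 -0.42  1.44]
```

View pics/w3.png

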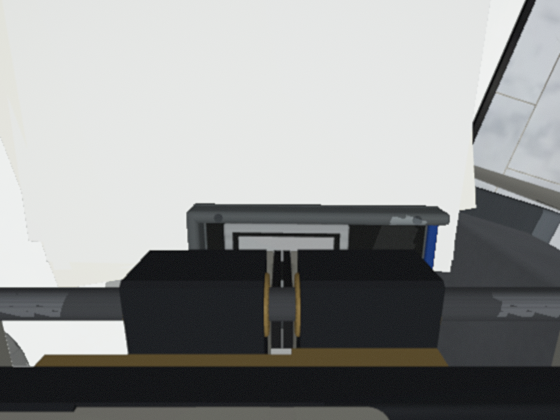

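The carrier stays with the fingers (u 224–348) while the dock's back edge has moved to u≈187, so it is being drawn forward. The tool is tilting a little, so I'll correct that on the way.

```bash
python3 -m inch '[0.001,0.004,0,0,0,0.5,0,0.001,0.004,0,0,0,0.5,0]'; python3 -m inch '[0.001,0.004,0,0,0,0.5,0,0.001,0.004,0,0,0,0.5,0]'; python3 -c "
from h import *
st()"
```

```text
clock: 6.42
tool_pos: [0.4465, -0.15, 0.1984]
orientation: [-120.0, 88.8, -13.2]
force: [3.4, 3.8, 9.3]
opening: 0.0006
clock: 6.68
tool_pos: [0.4426, -0.1518, 0.1984]
orientation: [-143.4, 89.1, -36.5]
force: [3.1, 2.6, 8.3]
opening: 0.0004
t 6.67 pos [ 0.4426 -0.1518  0.1984] yhead -163.11 tilt [ 0.0129 -0.0096 -0.9999] F [3.11 2.56 8.3 ] open 0.0004 q [  5.6  15.3 -40.4   1.1 -33.7  10.4]
```

```bash
python3 -c "
from h import *
plan([.42,-.156,.198],-163.5)"; python3 -m inch '[0.001,0.005,0,0,-0.2,0.4,0,0.001,0.005,0,0,-0.2,0.4,0,0.001,0.005,0,0,-0.2,0.4,0]'; python3 -c "
from h import *
st();plan([.42,-.156,.198],-163.5)
s=ctrl.snapshot('wrist'); save('w4',s['color'])"
```

```text
shift tool mm [ 0.1 22.8  2.5] turn [ 0.39 -0.74  0.55]
clock: 7.05
tool_pos: [0.4335, -0.1556, 0.1984]
orientation: [-163.1, 89.6, -56.1]
force: [2.6, 2.2, 9.0]
opening: 0.0006
t 7.05 pos [ 0.4335 -0.1556  0.1984] yhead -162.93 tilt [ 0.0038 -0.0057 -1.    ] F [2.58 2.19 8.99] open 0.0006 q [  5.   14.9 -40.8   0.6 -34.1  11.5]
shift tool mm [ 0.3 13.   3.6] turn [ 0.57 -0.38  0.12]
```

View pics/w4.png

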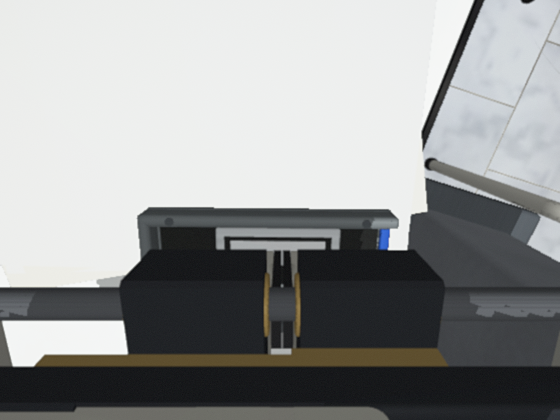

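The carrier (u 217–340) is about 18 mm short of the lip (u≈378). Continuing.

```bash
python3 -m inch '[0.001,0.005,0.0005,0.1,-0.1,0.3,0,0.001,0.005,0.0005,0.1,-0.1,0.3,0,0.001,0.005,0.0005,0.1,-0.1,0.2,0]'; python3 -m inch '[0.001,0.005,0.0005,0.1,-0.1,0.1,0]';python3 -c "
from h import *
st()
s=ctrl.snapshot('wrist'); save('w5',s['color'])"
```

```text
clock: 7.48
tool_pos: [0.4235, -0.1585, 0.1984]
orientation: [-172.5, 89.7, -65.5]
force: [3.1, 1.5, 8.7]
opening: 0.0008
clock: 7.6
tool_pos: [0.4203, -0.1595, 0.1984]
orientation: [-147.5, 89.6, -40.6]
force: [2.2, 0.8, 8.8]
opening: 0.0002
t 7.6 pos [ 0.4203 -0.1595  0.1984] yhead -163.1 tilt [ 0.005  -0.0043 -1.    ] F [2.23 0.75 8.82] open 0.0002 q [  4.6  14.  -42.1   0.5 -33.6  11.9]
```

View pics/w5.png

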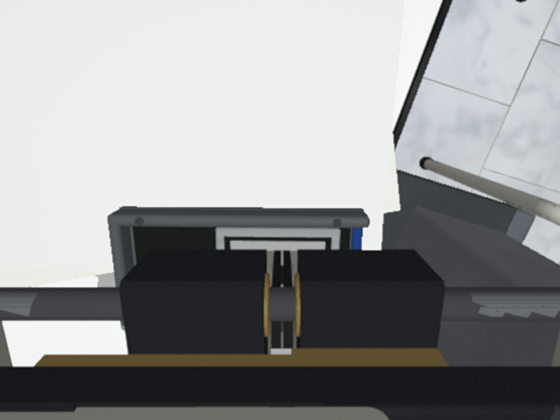

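About 4 mm remains to the lip (carrier front u≈340, lip u≈350). One short pull, then lift away and look.

```bash
python3 -m inch '[0.001,0.003,0,0,0,0.1,0]';python3 -m inch '[-0.005,0,0,0,0,0,0,-0.02,0,0.0,0,0,0,0,-0.045,0,0.015,0,0,0,0.0876,-0.05,0,0.015,0,0,0,0.0876,-0.03,0,0.02,0,0,0,0.0876,0,0,0,0,0,0,0.0876]'
python3 - <<'E'
from h import *
o=st(); s=ctrl.snapshot('wrist'); save('w6',s['color']); np.savez('pics/w6.npz',tp=o['tool_pos'],ori=o['orientation'],**s)
E
```

```text
clock: 7.78
tool_pos: [0.4187, -0.1603, 0.1984]
orientation: [-137.3, 89.5, -30.3]
force: [3.3, 4.0, 10.1]
opening: 0.0003
clock: 8.52
tool_pos: [0.4001, -0.1112, 0.3508]
orientation: [139.7, 89.7, -113.6]
force: [0.6, 0.8, 0.5]
opening: 0.0349
t 8.53 pos [ 0.4001 -0.1112  0.3508] yhead -163.22 tilt [-0.0019 -0.0044 -1.    ] F [0.62 0.81 0.5 ] open 0.0349 q [ 12.1  -2.1 -34.8   0.3 -57.5   4.5]
```

View pics/w6.png

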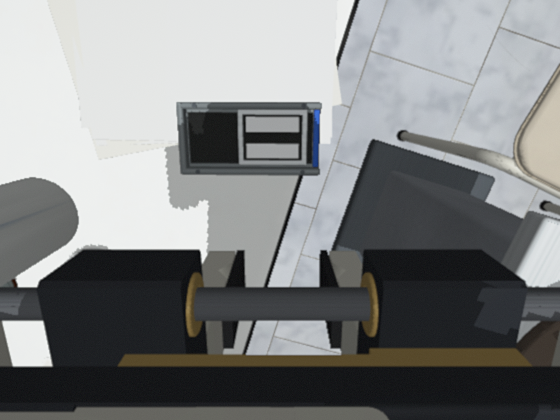

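The carrier now spans about (238,109) to (307,167), and the lip's inner edge is at u≈311. I'll measure its corners.

Run:
```python
from h import *
s=dict(np.load('pics/w6.npz'))
c=cv2.resize(s['color'][95:180,170:330],None,fx=5,fy=5,interpolation=cv2.INTER_CUBIC); save('w6z',c)
```

```text
(no output)
```

View pics/w6z.png

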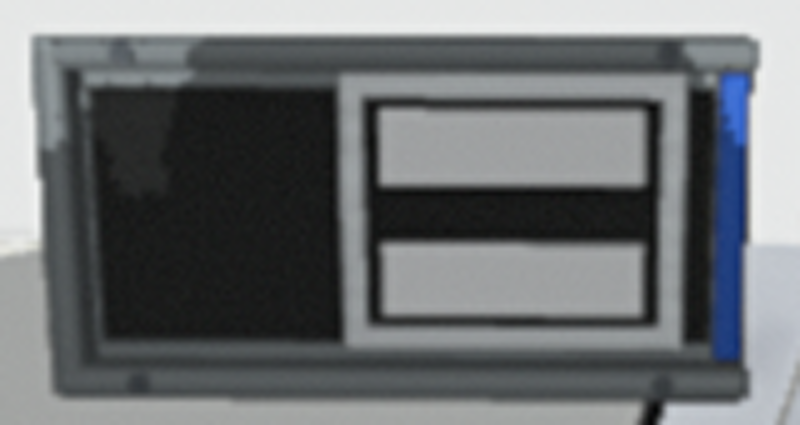

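Run:
```python
from h import *
s=dict(np.load('pics/w6.npz')); tp,ori=s['tp'],s['ori']
f=lambda L,z: cast(s,np.array(L)/5+[170-.4,95-.4],z,tp,ori)
car=f([(338,72),(687,74),(684,349),(346,347)],.020)
dock=f([(34,37),(757,39),(748,396),(58,396)],.021)
for n,q in (('car',car),('dock',dock)):
    print(n,'c',q.mean(0).round(4),'sides',[round(float(np.linalg.norm(q[i]-q[(i+1)%4])),4) for i in range(4)])
    for a,b in ((1,0),(2,3)): v=q[b]-q[a]; print(np.degrees(np.arctan2(v[1],v[0])).round(2))
d=np.array([np.cos(np.radians(16.7)),np.sin(np.radians(16.7)),0])
print((car.mean(0)-dock.mean(0))@d)
c=car.mean(0)
plan([c[0],c[1],.178+.05],-163.3)
```

```text
car c [ 0.4208 -0.1572  0.02  ] sides [0.0576, 0.0456, 0.0581, 0.0455]
16.44
16.4
dock c [ 0.4388 -0.1504  0.021 ] sides [0.1184, 0.0591, 0.1191, 0.0594]
16.61
16.73
-0.01920586168073547
shift tool mm [121.7  -7.5 -49.5] turn [ 0.06 -0.19 -0.29]
```

```bash
python3 -m inch '[0,-0.0025,-0.0165,0,-0.1,-0.1,0.0876,0,-0.0025,-0.0165,0,-0.1,-0.1,0.0876,0.03,-0.0025,-0.0165,0,0,-0.1,0.0876,0.04,0,0,0,0,0,0.0876,0.03,0,0,0,0,0,0.0876,0.014,0,0,0,0,0,0.0876,0,0,0,0,0,0,0.0876]'
python3 - <<'E'
from h import *
o=st(); plan([.4208,-.1572,.1915],-163.4); s=ctrl.snapshot('wrist'); save('w7',s['color'])
E
```

```text
clock: 9.45
tool_pos: [0.4164, -0.1608, 0.2238]
orientation: [71.8, 89.0, 178.3]
force: [0.3, 0.5, 0.1]
opening: 0.087
t 9.45 pos [ 0.4164 -0.1608  0.2238] yhead -163.47 tilt [-1.810e-02  5.000e-04 -9.998e-01] F [0.25 0.49 0.14] open 0.087 q [  4.3  11.5 -40.2  -0.2 -39.3  12.4]
shift tool mm [32.2 -5.8  2.1] turn [-0.07  0.33 -0.99]
```

View pics/w7.png

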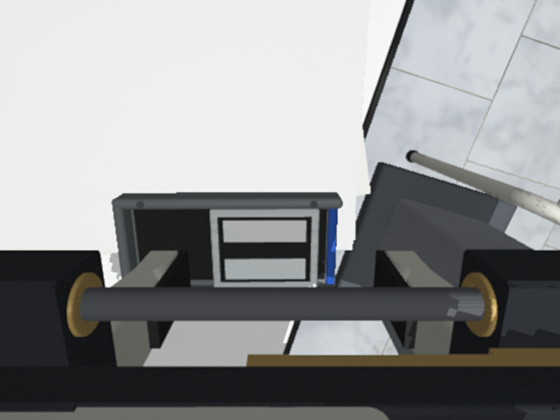

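```bash
python3 -m inch '[0.008,-0.004,0.002,0,0.3,-0.9,0.0876,0,-0.002,0,0,0,-0.1,0.0876,0,0,0,0,0,0,0.0876]'
python3 - <<'E'
from h import *
o=st(); plan([.4208,-.1572,.1915],-163.4); s=ctrl.snapshot('wrist'); save('w8',s['color'])
E
```

```text
clock: 9.88
tool_pos: [0.4222, -0.1575, 0.2173]
orientation: [-97.7, 89.9, 8.8]
force: [-0.8, -0.0, 0.5]
opening: 0.0876
t 9.88 pos [ 0.4222 -0.1575  0.2173] yhead -163.47 tilt [ 2.e-03  3.e-04 -1.e+00] F [-0.79 -0.02  0.51] open 0.0876 q [  4.7  12.2 -40.6  -0.  -37.   11.8]
shift tool mm [25.8  1.3  0.7] turn [-0.07 -0.02  0.11]
```

View pics/w8.png

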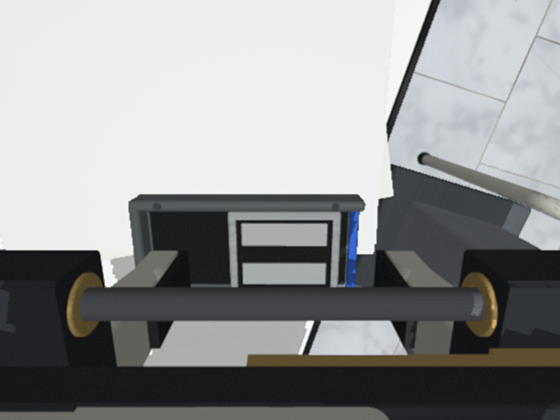

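The carrier's centre (u≈284) is between the fingers (u≈282), and the back finger falls in the empty floor. Descending.

```bash
python3 -m inch '[0.01,0.001,0.0007,0,0,0.1,0.08,0.009,0,0,0,0,0,0.078,0.003,0,0,0,0,0,0.078,0,0,0,0,0,0,0.078]'; python3 -c "
from h import *
st(); plan([.4208,-.1572,.1915],-163.4)"
```

```text
clock: 10.42
tool_pos: [0.4207, -0.1572, 0.1941]
orientation: [-124.6, 90.0, -18.1]
force: [0.2, -0.2, -0.1]
opening: 0.078
t 10.43 pos [ 0.4207 -0.1572  0.1941] yhead -163.48 tilt [ 3.e-04 -1.e-04 -1.e+00] F [ 0.2  -0.16 -0.14] open 0.078 q [  4.8  14.5 -42.1   0.  -33.4  11.7]
shift tool mm [ 2.6 -0.1 -0. ] turn [-0.08 -0.01  0.02]
```

```bash
python3 -m inch '[0.0025,0,0,0,0,0,0.078,0,0,0,0,0,0,0.066,0,0,0,0,0,0,0.05,0,0,0,0,0,0,0.05,0,0,0,0,0,0,0.05]'; python3 -c "
from h import *
st()"
```

```text
clock: 11.05
tool_pos: [0.4209, -0.1572, 0.1917]
orientation: [-111.0, 89.9, -4.5]
force: [0.4, -0.2, -0.8]
opening: 0.0575
t 11.05 pos [ 0.4209 -0.1572  0.1917] yhead -163.48 tilt [ 9.e-04 -1.e-04 -1.e+00] F [ 0.43 -0.22 -0.79] open 0.0575 q [  4.8  14.8 -42.2   0.  -32.9  11.7]
```

```bash
python3 -m inch '[-0.003,0,0,0,0,0,0.04,-0.006,0,0,0,0,0,0.04,-0.015,0,0,0,0,0,0.04,-0.025,0,0,0,0,0,0.04,-0.03,0,0,0,0,0,0.04]'
python3 - <<'E'
from h import *
o=st(); s=ctrl.snapshot('wrist'); save('w9',s['color'])
s=ctrl.snapshot('top'); save('t9',cv2.resize(s['color'][140:270,200:380],None,fx=4,fy=4))
E
```

```text
clock: 11.68
tool_pos: [0.4199, -0.1572, 0.2722]
orientation: [76.5, 89.8, -177.0]
force: [0.7, 0.1, -0.2]
opening: 0.0573
t 11.68 pos [ 0.4199 -0.1572  0.2722] yhead -163.49 tilt [-4.1e-03 -2.0e-04 -1.0e+00] F [ 0.69  0.11 -0.21] open 0.0573 q [  4.8   7.1 -37.2  -0.  -46.   11.7]
```

View pics/w9.png

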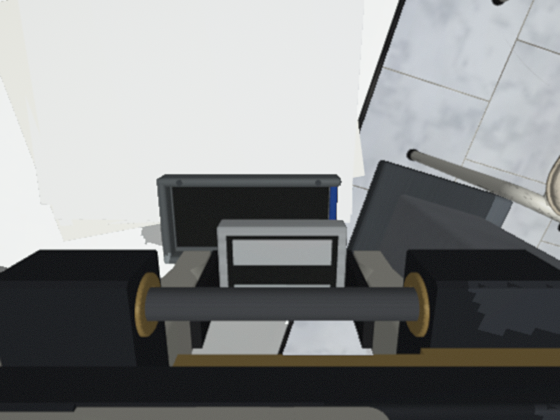

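View pics/t9.png

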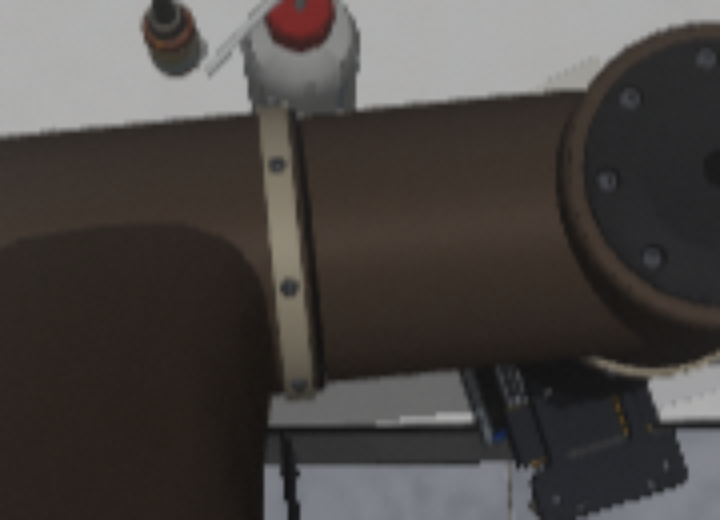

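The wrist view shows the carrier held level between the fingers (u 218–346). The arm hides it from the top camera.

```bash
python3 -c "
from h import *
plan([.45,.02,.26],173)"
```

```text
shift tool mm [ 14.7 -78.  161.8] turn [23.55 -0.04  0.15]
```

```bash
python3 -m inch '[0.002,-0.015,0.031,0,0,0,0.04,0.002,-0.0156,0.032,0,0,0,0.04,0.002,-0.0156,0.032,0,0,0,0.04,0.002,-0.0156,0.032,0,0,0,0.04,0.002,-0.0156,0.032,0,0,0,0.04,0,0,0,8,0,0,0.04,0,0,0,8,0,0,0.04,0,0,0,7.5,0,0,0.04,0,0,0,0,0,0,0.04]'; python3 -c "
from h import *
st();plan([.45,.02,.2],173)"
```

```text
clock: 12.9
tool_pos: [0.4497, 0.0228, 0.2643]
orientation: [-75.7, 89.8, 6.6]
force: [-0.7, -0.3, -1.0]
opening: 0.0576
t 12.9 pos [0.4497 0.0228 0.2643] yhead 172.34 tilt [ 3.8e-03  4.0e-04 -1.0e+00] F [-0.75 -0.31 -1.01] open 0.0576 q [ 28.1   7.8 -37.7   0.1 -44.3 -35.9]
shift tool mm [64.3 -0.4 -2.8] turn [-0.66  0.05  0.22]
```

```bash
python3 -m inch '[0.025,0,-0.002,0,0,0.2,0.04,0.025,0,0,0,0,0,0.04,0.015,0,0,0,0,0,0.04,0.004,0,0,0,0,0,0.04,0,0,0,0,0,0,0.04]'
python3 - <<'E'
from h import *
o=st(); s=ctrl.snapshot('wrist'); save('w10',s['color'])
plan([.45,.02,.184],173)
s=ctrl.snapshot('scene'); save('s10',s['color'][100:400,100:450])
E
```

```text
clock: 13.52
tool_pos: [0.4499, 0.0206, 0.194]
orientation: [-43.2, 89.9, 40.0]
force: [-0.4, -0.3, -1.1]
opening: 0.0573
t 13.53 pos [0.4499 0.0206 0.194 ] yhead 173.17 tilt [ 0.002   0.0017 -1.    ] F [-0.36 -0.26 -1.14] open 0.0573 q [ 27.8  14.6 -42.   -0.1 -33.3 -34.6]
shift tool mm [10.3 -0.1 -0.7] turn [0.16 0.13 0.13]
```

View pics/w10.png

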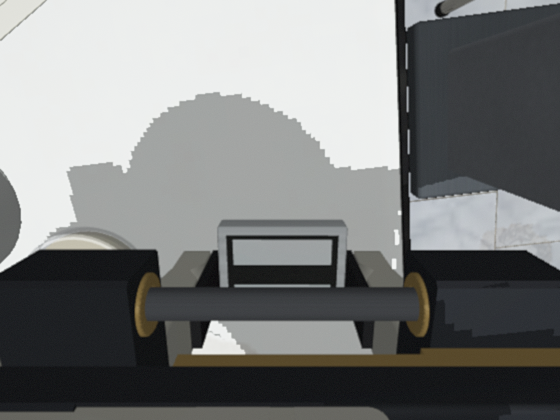

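View pics/s10.png

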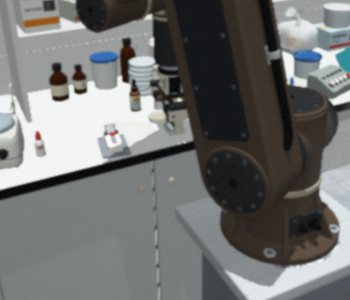

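The carrier hangs above clear bench, with the dish well to the left at (85,240). Lowering until the force shows contact.

```bash
python3 -m inch '[0.005,0,0,0,0,0,0.04,0.002,0,0,0,0,0,0.04,0.001,0,0,0,0,0,0.04,0.001,0,0,0,0,0,0.04]'; python3 -m inch '[0.001,0,0,0,0,0,0.04]'; python3 -m inch '[0.001,0,0,0,0,0,0.04]'
```

```text
clock: 14.12
tool_pos: [0.4505, 0.0209, 0.1862]
orientation: [-51.5, 89.6, 31.7]
force: [0.3, 0.2, -0.5]
opening: 0.0575
clock: 14.25
tool_pos: [0.4505, 0.021, 0.1851]
orientation: [-51.5, 89.6, 31.7]
force: [0.5, -0.3, -0.8]
opening: 0.0575
clock: 14.38
tool_pos: [0.4505, 0.021, 0.1841]
orientation: [-51.7, 89.6, 31.5]
force: [-0.7, -0.2, -0.8]
opening: 0.0572
```

```bash
python3 -m inch '[0.0007,0,0,0,0,0,0.04]'; python3 -m inch '[0.0005,0,0,0,0,0,0.04]'
```

```text
clock: 14.5
tool_pos: [0.4506, 0.021, 0.1836]
orientation: [-52.3, 89.6, 30.9]
force: [-4.4, 2.6, 13.7]
opening: 0.0576
clock: 14.62
tool_pos: [0.4506, 0.0211, 0.1836]
orientation: [-53.4, 89.6, 29.8]
force: [-3.9, 1.8, 12.6]
opening: 0.0576
```

In contact at 0.1836 as predicted. Opening and rising.

```bash
python3 -m inch '[0,0,0,0,0,0,0.07,0,0,0,0,0,0,0.0876,0,0,0,0,0,0,0.0876,-0.01,0,0,0,0,0,0.0876,-0.03,0,0,0,0,0,0.0876,-0.05,0,0,0,0,0,0.0876,-0.05,0,0,0,0,0,0.0876,-0.02,0,0,-10,0,0,0.0876,0,0,0,-10,0,0,0.0876,0,0,0,-10,0,0,0.0876,0,0,0,-10,0,0,0.0876,0,0,0,-10,0,0,0.0876,0,0,0,-10,0,0,0.0876,0,0,0,-10,0,0,0.0876,0,0,0,-10,0,0,0.0876,0,0,0,-10,0,0,0.0876,0,0,0,0,0,0,0.0876]'
python3 - <<'E'
from h import *
o=st(); s=ctrl.snapshot('wrist'); save('w11',s['color']); np.savez('pics/w11.npz',tp=o['tool_pos'],ori=o['orientation'],**s)
E
```

```text
clock: 16.75
tool_pos: [0.4473, 0.019, 0.3587]
orientation: [-150.4, 89.2, 25.7]
force: [0.0, -1.3, -0.8]
opening: 0.0878
t 16.75 pos [0.4473 0.019  0.3587] yhead -93.92 tilt [ 0.0127  0.0061 -0.9999] F [ 0.01 -1.33 -0.77] open 0.0878 q [ 27.8   0.6 -30.9   0.  -57.8  58.2]
```

View pics/w11.png

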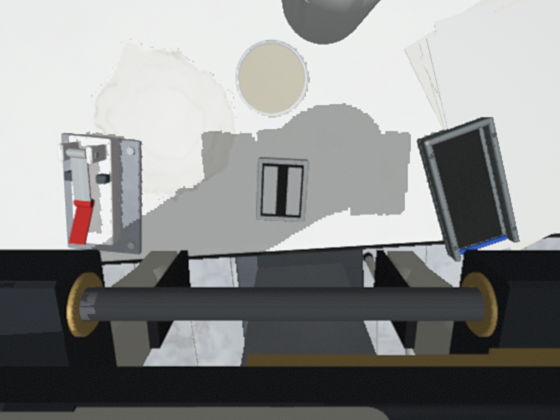

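The carrier lies flat at (258–308,158–221), the stage is at left (62–141,134–251), the dish is at (272,77), and the dock is empty. I'll take a closer stage view first.

```bash
python3 -m inch '[0,-0.05,0,0,-0.3,0.2,0.0876,0,-0.05,0,0,-0.3,0.2,0.0876,0,-0.03,0,0,0,0.2,0.0876,0,0,0,0,0,0,0.0876,0,0,0,0,0,0,0.0876]'
python3 - <<'E'
from h import *
o=st(); s=ctrl.snapshot('wrist'); save('w12',s['color']); np.savez('pics/w12.npz',tp=o['tool_pos'],ori=o['orientation'],**s)
E
```

```text
clock: 17.42
tool_pos: [0.4568, 0.1514, 0.3606]
orientation: [129.1, 89.8, -56.2]
force: [-1.3, -0.2, 0.0]
opening: 0.0873
t 17.43 pos [0.4568 0.1514 0.3606] yhead -95.31 tilt [ 0.0023 -0.0034 -1.    ] F [-1.29 -0.16  0.05] open 0.0873 q [ 41.9   4.1 -26.9   0.3 -59.   42.6]
```

View pics/w12.png

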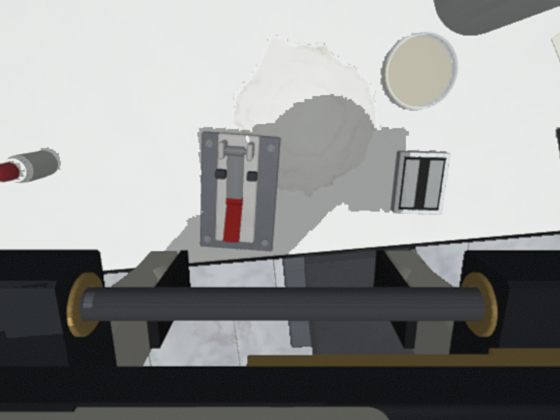

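Run:
```python
from h import *
s=dict(np.load('pics/w12.npz'))
save('w12z',cv2.resize(s['color'][120:258,190:290],None,fx=4.3,fy=4.3,interpolation=cv2.INTER_CUBIC))
save('w12c',cv2.resize(s['color'][140:225,380:460],None,fx=5,fy=5,interpolation=cv2.INTER_CUBIC))
```

```text
(no output)
```

View pics/w12z.png

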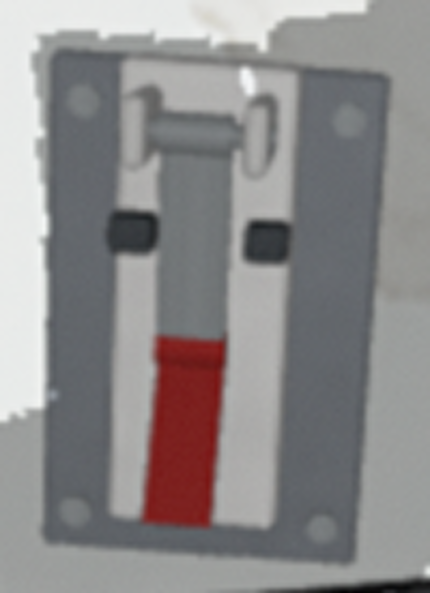

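View pics/w12c.png

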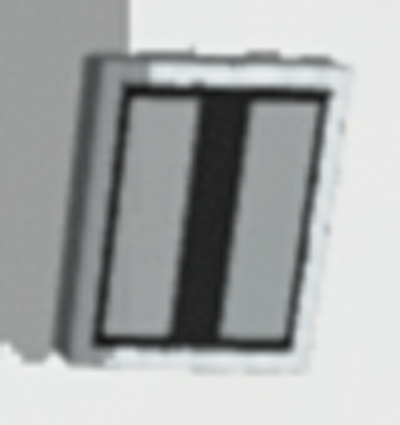

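Run:
```python
from h import *
s=dict(np.load('pics/w12.npz')); tp,ori=s['tp'],s['ori']
f=lambda L,z: cast(s,np.array(L)/4.3+[190-.4,120-.4],z,tp,ori)
ft=f([(52,48),(389,77),(353,561),(43,541)],.006)
print('foot c',ft.mean(0).round(4),'sides',[round(float(np.linalg.norm(ft[i]-ft[(i+1)%4])),4) for i in range(4)])
h=lambda v: np.degrees(np.arctan2(v[1],v[0])).round(2)
yl=[h(ft[0]-ft[3]),h(ft[1]-ft[2]),h(ft[0]-ft[1])-90,h(ft[3]-ft[2])-90]; print(yl)
pf=f([(108,517),(275,527)],.025); pb=f([(122,58),(298,70)],.025)
print('ped',pf.round(4),pb.round(4),h(pf[0]-pf[1])-90,h(pb[0]-pf[0]),h(pb[1]-pf[1]),np.linalg.norm(pb-pf,axis=1),np.linalg.norm(pf[0]-pf[1]))
st_=f([(107,249),(157,252),(245,260),(290,262)],.035); print('stops top front',st_.round(4))
tip=f([(143,520),(211,526)],.051); print('tip',tip.mean(0).round(4))
yw=np.radians(np.mean(yl)); d=np.array([np.cos(yw),np.sin(yw)]);n=np.array([-d[1],d[0]])
for nm,c,x0 in (('foot',ft.mean(0),.010),('ped',(pf.mean(0)+pb.mean(0))/2,.018),('pedfront',pf.mean(0),-.031),('tip',tip.mean(0),-.021),('stops',st_.mean(0),.029)):
    print(nm,'origin est',(c[:2]-x0*d).round(4))
g=lambda L,z: cast(s,np.array(L)/5+[380-.4,140-.4],z,tp,ori)
ins=g([(125,88),(332,92),(292,348),(94,344)],.012); print('inset',ins.mean(0).round(4),h(ins[0]-ins[3]),h(ins[1]-ins[2]),h(ins[0]-ins[1])-90,h(ins[3]-ins[2])-90)
out=g([(97,55),(352,64),(305,370),(70,362)],.012); print('outer',out.mean(0).round(4),h(out[1]-out[2]),h(out[0]-out[1])-90,[round(float(np.linalg.norm(out[i]-out[(i+1)%4])),4) for i in range(4)])
```

```text
foot c [0.4563 0.1919 0.006 ] sides [0.071, 0.1098, 0.0711, 0.1108]
[np.float64(-9.8), np.float64(-9.72), np.float64(-10.180000000000007), np.float64(-9.36)]
ped [[0.4188 0.2163 0.025 ]
 [0.4132 0.1809 0.025 ]] [[0.5145 0.1998 0.025 ]
 [0.5089 0.1653 0.025 ]] -9.060000000000002 -9.82 -9.23 [0.09705675 0.09697298] 0.035935045026125316
stops top front [[0.4784 0.2062 0.035 ]
 [0.4769 0.1964 0.035 ]
 [0.4736 0.1792 0.035 ]
 [0.4724 0.1704 0.035 ]]
tip [0.4254 0.1971 0.051 ]
foot origin est [0.4465 0.1935]
ped origin est [0.4461 0.1936]
pedfront origin est [0.4465 0.1933]
tip origin est [0.4461 0.1935]
stops origin est [0.4467 0.193 ]
inset [0.4509 0.0212 0.012 ] -7.03 -7.28 -6.459999999999994 -6.579999999999998
outer [0.4518 0.0221 0.012 ] -6.99 -7.349999999999994 [0.0462, 0.0575, 0.0446, 0.0575]
```

Stage origin estimates agree to within 1 mm: (0.4464, 0.1934), yaw −9.7°. The carrier is at (0.451, 0.021), yaw −7°, flat on the bench. Next I regrasp it across the long sides.

```bash
python3 -c "
from h import *
plan([.4508,.0213,.24],-97)"
```

```text
shift tool mm [121.1 129.6  -5.6] turn [ 1.68 -0.16 -0.17]
```

```bash
python3 -m inch '[0,0.043,-0.002,1,-0.1,-0.1,0.0876,0.01,0.043,-0.002,0.6,-0.1,-0.1,0.0876,0.03,0.042,-0.001,0,0,0,0.0876,0.04,0,0,0,0,0,0.0876,0.03,0,0,0,0,0,0.0876,0,0,0,0,0,0,0.0876,0,0,0,0,0,0,0.0876]'
python3 - <<'E'
from h import *
o=st(); plan([.4508,.0213,.18],-97)
s=ctrl.snapshot('wrist'); save('w13',s['color']); np.savez('pics/w13.npz',tp=o['tool_pos'],ori=o['orientation'],**s)
E
```

```text
clock: 18.35
tool_pos: [0.4468, 0.0145, 0.2513]
orientation: [-142.0, 89.7, 30.2]
force: [0.1, -0.5, -0.7]
opening: 0.0877
t 18.35 pos [0.4468 0.0145 0.2513] yhead -97.78 tilt [ 0.0043  0.0025 -1.    ] F [ 0.09 -0.45 -0.69] open 0.0877 q [ 27.3   8.6 -39.   -0.  -42.1  55. ]
shift tool mm [71.4 -7.1 -2.8] turn [-0.78 -0.23  0.17]
```

View pics/w13.png

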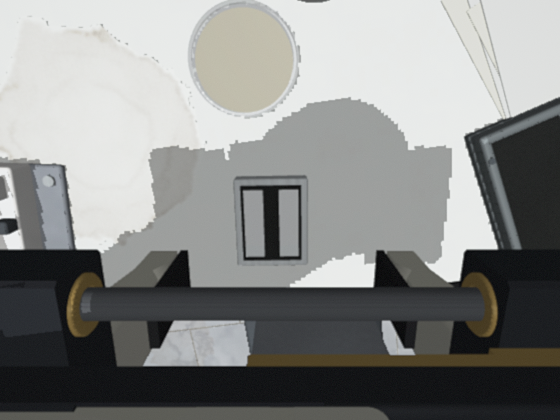

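The carrier is centred near u≈271 and the fingers near u≈282, so I need to shift about 7 mm to −y of the tool, as planned.

```bash
python3 - <<'E'
from h import *
s=dict(np.load('pics/w13.npz')); q=cast(s,[(235,177),(307,177),(308,264.5),(238,264.5)],.012,s['tp'],s['ori']); print(q.mean(0).round(4),q.round(4))
E
python3 -m inch '[0.03,-0.007,-0.003,-0.8,-0.2,0.1,0.0876,0.02,0,0,0,0,0,0.0876,0,0,0,0,0,0,0.0876,0,0,0,0,0,0,0.0876]'
python3 - <<'E'
from h import *
o=st(); plan([.4508,.0213,.18],-97)
E
```

```text
[0.4517 0.021  0.012 ] [[ 0.4835  0.0393  0.012 ]
 [ 0.4776 -0.0044  0.012 ]
 [ 0.4197  0.0017  0.012 ]
 [ 0.4259  0.0473  0.012 ]]
clock: 18.9
tool_pos: [0.4536, 0.0228, 0.2059]
orientation: [-144.4, 89.3, 28.7]
force: [0.6, -0.2, -0.5]
opening: 0.0876
t 18.9 pos [0.4536 0.0228 0.2059] yhead -96.89 tilt [ 0.0105  0.0057 -0.9999] F [ 0.6  -0.18 -0.47] open 0.0876 q [ 27.9  13.5 -41.1  -0.  -34.7  55.3]
shift tool mm [25.9  2.   2.8] turn [ 0.11 -0.56  0.4 ]
```

```bash
python3 -m inch '[0.01,0.002,0.003,0,-0.6,0.4,0.0876,0.009,0,0,0,0,0,0.0876,0.003,0,0,0,0,0,0.0876,0,0,0,0,0,0,0.0876]'
python3 - <<'E'
from h import *
o=st(); plan([.4512,.0212,.18],-97)
E
```

```text
clock: 19.4
tool_pos: [0.4507, 0.0214, 0.1842]
orientation: [-134.0, 89.9, 39.1]
force: [-0.4, 0.1, 0.3]
opening: 0.0876
t 19.4 pos [0.4507 0.0214 0.1842] yhead -96.89 tilt [ 0.0013  0.001  -1.    ] F [-0.38  0.07  0.26] open 0.0876 q [ 27.9  15.8 -42.4  -0.  -31.8  55.3]
shift tool mm [ 4.2  0.1 -0.5] turn [ 0.11 -0.06  0.07]
```

```bash
python3 -m inch '[0.003,0,-0.0005,0,0,0,0.08,0.001,0,0,0,0,0,0.066,0,0,0,0,0,0,0.05,0,0,0,0,0,0,0.035,0,0,0,0,0,0,0.035,0,0,0,0,0,0,0.035]'; python3 -c "
from h import *
st()"
```

```text
clock: 20.15
tool_pos: [0.4514, 0.0214, 0.1801]
orientation: [-137.9, 89.9, 35.2]
force: [-0.2, 0.1, -2.1]
opening: 0.0458
t 20.15 pos [0.4514 0.0214 0.1801] yhead -96.89 tilt [ 0.0016  0.0012 -1.    ] F [-0.22  0.12 -2.14] open 0.0458 q [ 27.8  16.2 -42.5  -0.  -31.2  55.3]
```

```bash
python3 -m inch '[-0.005,0,0,0,0,0,0.035,-0.02,0,0,0,0,0,0.035,-0.03,0,0,0,0,0,0.035,-0.03,0,0,0,0,0,0.035,0,0,0,0,0,0,0.035]'; python3 -c "
from h import *
st();plan([.375,.2056,.26],-99.7)"
```

```text
clock: 20.78
tool_pos: [0.451, 0.0212, 0.2685]
orientation: [-130.8, 90.0, 42.3]
force: [-0.0, -0.0, -1.3]
opening: 0.0455
t 20.77 pos [0.451  0.0212 0.2685] yhead -96.89 tilt [ 6.e-04  6.e-04 -1.e+00] F [-0.02 -0.02 -1.34] open 0.0455 q [ 27.8   7.6 -37.2  -0.  -45.2  55.3]
shift tool mm [   8.5 -174.    97.5] turn [ 2.81 -0.03  0.04]
```

```bash
python3 -m inch '[0.001,-0.029,0.016,0.5,0,0,0.035,0.001,-0.029,0.016,0.5,0,0,0.035,0.001,-0.029,0.016,0.5,0,0,0.035,0.001,-0.029,0.016,0.5,0,0,0.035,0.001,-0.029,0.016,0.5,0,0,0.035,0.001,-0.025,0.015,0.3,0,0,0.035,0,0,0,0,0,0,0.035,0,0,0,0,0,0,0.035]'; python3 -c "
from h import *
st();plan([.375,.2056,.207],-99.7)
s=ctrl.snapshot('wrist'); save('w14',s['color'])"
```

```text
clock: 21.78
tool_pos: [0.3773, 0.2065, 0.2595]
orientation: [44.8, 89.8, -145.1]
force: [-0.2, -0.5, -0.7]
opening: 0.0457
t 21.77 pos [0.3773 0.2065 0.2595] yhead -99.93 tilt [-0.0029 -0.002  -1.    ] F [-0.19 -0.5  -0.71] open 0.0457 q [ 55.1   6.5 -40.2  -0.1 -43.6  25. ]
shift tool mm [52.5  1.2  1.9] turn [-0.23  0.14 -0.14]
```

View pics/w14.png

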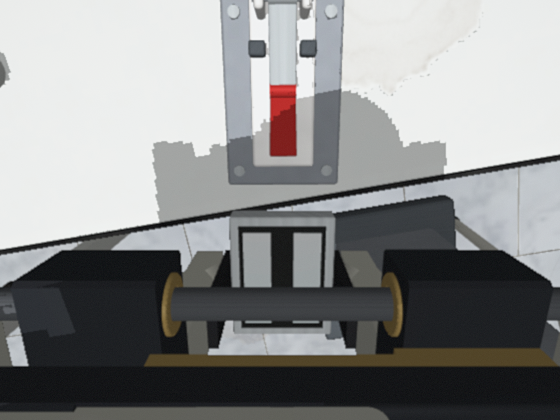

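The held carrier (u 232–334) lines up with the clip and the stage centre line (u≈283). Lowering to about 2 mm above seat level.

```bash
python3 -m inch '[0.025,0.001,0.001,-0.2,0.1,-0.1,0.035,0.02,0,0,0,0,0,0.035,0.004,0,0,0,0,0,0.035,0,0,0,0,0,0,0.035,0,0,0,0,0,0,0.035]'
python3 - <<'E'
from h import *
o=st();plan([.375,.2056,.207],-99.7)
s=ctrl.snapshot('wrist'); save('w15',s['color']);np.savez('pics/w15.npz',tp=o['tool_pos'],ori=o['orientation'],**s)
E
```

```text
clock: 22.45
tool_pos: [0.3774, 0.2032, 0.2104]
orientation: [-107.9, 90.0, 62.1]
force: [0.7, 0.7, -1.1]
opening: 0.0456
t 22.45 pos [0.3774 0.2032 0.2104] yhead -99.99 tilt [ 3.e-04  6.e-04 -1.e+00] F [ 0.67  0.66 -1.09] open 0.0456 q [ 54.9  11.1 -43.7  -0.  -35.2  25.1]
shift tool mm [ 3.4 -1.9  2.8] turn [-0.29 -0.01  0.04]
```

View pics/w15.png

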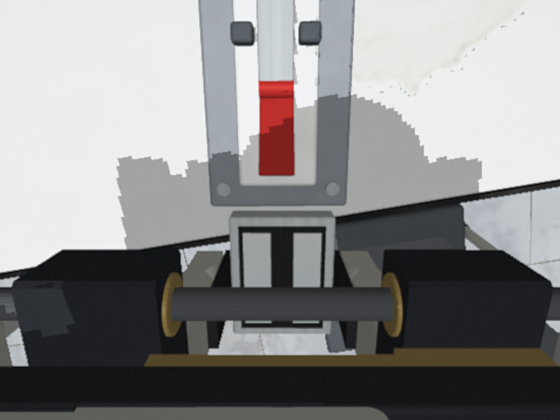

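```bash
python3 -m inch '[0,-0.002,0,-0.3,0,0,0.035,0.002,0,0,0,0,0,0.035,0,0,0,0,0,0,0.035]'
python3 - <<'E'
from h import *
o=st();plan([.3774,.2052,.207],-99.7)
s=ctrl.snapshot('wrist');np.savez('pics/w16.npz',tp=o['tool_pos'],ori=o['orientation'],**s)
save('w16z',cv2.resize(s['color'][0:340,190:370],None,fx=2.4,fy=1.76,interpolation=cv2.INTER_CUBIC))
save('w16a',cv2.resize(s['color'][150:345,190:370],None,fx=4,fy=3,interpolation=cv2.INTER_CUBIC))
E
```

```text
clock: 22.88
tool_pos: [0.378, 0.2057, 0.2094]
orientation: [-115.1, 89.8, 55.3]
force: [0.3, 0.6, -0.5]
opening: 0.0455
t 22.88 pos [0.378  0.2057 0.2094] yhead -99.64 tilt [ 0.0019  0.0028 -1.    ] F [ 0.28  0.58 -0.49] open 0.0455 q [ 55.   11.3 -43.6  -0.  -34.9  25.3]
shift tool mm [2.4 0.6 0.5] turn [ 0.06 -0.08  0.17]
```

View pics/w16a.png

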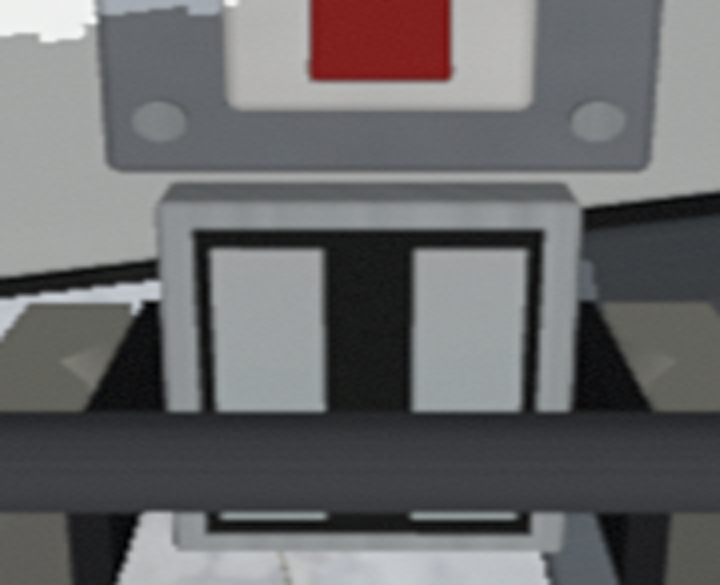

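View pics/w16z.png

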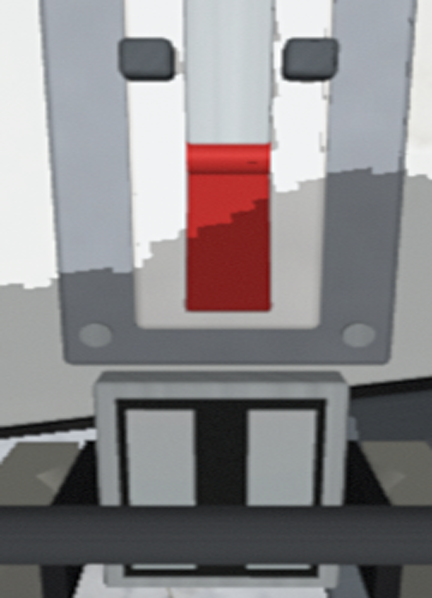

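Run:
```python
from h import *
s=dict(np.load('pics/w16.npz')); tp,ori=s['tp'],s['ori']
f=lambda L,z: cast(s,np.array(L)/[4,3]+[190-.4,150-.4],z,tp,ori)
g=lambda L,z: cast(s,np.array(L)/[2.4,1.76]+[190-.3,-.3],z,tp,ori)
car=f([(160,203),(581,203),(563,549),(175,549)],.0413)
inn=f([(195,231),(543,231),(530,531),(208,531)],.0413)
h=lambda v: np.degrees(np.arctan2(v[1],v[0])).round(2)
print('car',car.mean(0).round(4),[round(float(np.linalg.norm(car[i]-car[(i+1)%4])),4) for i in range(4)],h(car[0]-car[3]),h(car[1]-car[2]),h(car[0]-car[1])-90)
print('inn',inn.mean(0).round(4),h(inn[0]-inn[3]),h(inn[1]-inn[2]),h(inn[0]-inn[1])-90)
pf=f([(229,109),(534,109)],.025).mean(0); tip=f([(311,79),(451,78)],.051).mean(0)
stp=g([(120,80),(176,80),(282,80),(337,80)],.035); sm=stp.mean(0)
print('ped',pf,'tip',tip,'stops',sm, 'line heading ped-stop',h(sm-pf), 'stop row',h(stp[0]-stp[3])-90)
yw=np.radians(-9.7);n=np.array([-np.sin(yw),np.cos(yw),0])
for nm,p in(('ped',pf),('tip',tip),('stops',sm)): print(nm,'lateral of carrier centre vs',((car.mean(0)+inn.mean(0))/2-p)@n*1000)
d=np.array([np.cos(yw),np.sin(yw),0]); print('dist car centre to stop',(sm-car.mean(0))@d)
```

```text
car [0.3781 0.2064 0.0413] [0.0449, 0.0565, 0.0455, 0.0566] -10.12 -9.52 -9.61
inn [0.3777 0.2065 0.0413] -9.75 -9.56 -9.61
ped [0.41585919 0.19859576 0.025     ] tip [0.42526618 0.19721641 0.051     ] stops [0.47350481 0.18896755 0.035     ] line heading ped-stop -9.48 stop row -9.689999999999998
ped lateral of carrier centre vs 1.3396705279034677
tip lateral of carrier centre vs 1.1143292609806104
stops lateral of carrier centre vs 1.1175570168950189
dist car centre to stop 0.09692962364885195
```

```bash
python3 -m inch '[0.002,0.0011,0,0,-0.1,0.15,0.035,0,0,0,0,0,0,0.035]'
python3 - <<'E'
from h import *
st();plan([.4446,.1930,.2067],-99.65)
E
```

```text
clock: 23.18
tool_pos: [0.3778, 0.2046, 0.2073]
orientation: [-25.0, 90.0, 145.4]
force: [1.4, 0.1, -1.3]
opening: 0.0455
t 23.18 pos [0.3778 0.2046 0.2073] yhead -99.64 tilt [-4.e-04  3.e-04 -1.e+00] F [ 1.38  0.08 -1.32] open 0.0455 q [ 54.9  11.5 -43.7  -0.  -34.8  25.5]
shift tool mm [  0.5   0.3 -67.8] turn [0.01 0.02 0.01]
```

```bash
python3 -m inch '[0,0,-0.006,0,0,0,0.035,0,0,-0.007,0,0,0,0.035,0,0,-0.006,0,0,0,0.035]'; python3 -c "
from h import *
st();plan([.4446,.1930,.2067],-99.65)"
```

```text
clock: 23.55
tool_pos: [0.3977, 0.2014, 0.2073]
orientation: [-35.8, 90.0, 134.6]
force: [0.4, -0.9, -0.8]
opening: 0.0456
t 23.55 pos [0.3977 0.2014 0.2073] yhead -99.59 tilt [-3.e-04  3.e-04 -1.e+00] F [ 0.41 -0.86 -0.85] open 0.0456 q [ 52.3  12.9 -41.7  -0.  -35.4  28.1]
shift tool mm [  0.6   0.5 -47.7] turn [0.06 0.02 0.01]
```

```bash
python3 -m inch '[0,0.0004,-0.006,0.05,0,0,0.035,0,0,-0.006,0,0,0,0.035]'; python3 -m inch '[0,0,-0.006,0,0,0,0.035,0,0,-0.006,0,0,0,0.035]';  python3 -c "
from h import *
st();plan([.4446,.1930,.2067],-99.65)
s=ctrl.snapshot('wrist'); save('w17',s['color'])"
```

```text
clock: 23.8
tool_pos: [0.4105, 0.1987, 0.2072]
orientation: [-12.7, 90.0, 157.7]
force: [0.3, -0.2, -0.4]
opening: 0.0452
clock: 24.05
tool_pos: [0.4227, 0.1961, 0.2067]
orientation: [32.8, 89.9, -156.9]
force: [-4.2, 0.6, -3.2]
opening: 0.046
t 24.05 pos [0.4227 0.1961 0.2067] yhead -99.72 tilt [-2.e-03 -9.e-04 -1.e+00] F [-4.19  0.58 -3.24] open 0.046 q [ 49.2  14.6 -39.2  -0.1 -36.3  31.2]
shift tool mm [ -0.1  -0.7 -22.1] turn [-0.07  0.11 -0.07]
```

View pics/w17.png

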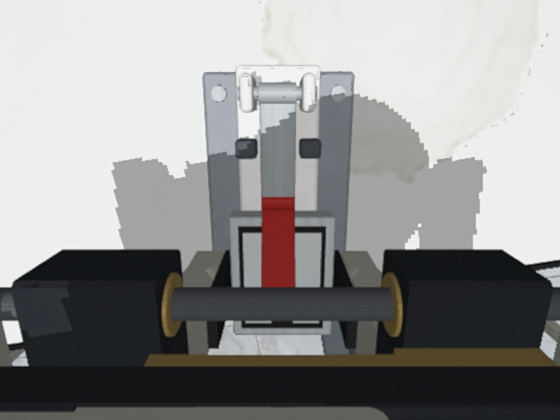

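The carrier is under the clip (force −4 N) and sits about 1 mm right of the stage line. Correcting left as I go.

```bash
python3 -m inch '[0,-0.0007,-0.005,0,0.1,-0.1,0.035,0,-0.0002,-0.004,0,0,0,0.035]'
python3 - <<'E'
from h import *
o=st();plan([.4446,.1930,.2067],-99.65)
s=ctrl.snapshot('wrist'); np.savez('pics/w18.npz',tp=o['tool_pos'],ori=o['orientation'],**s)
save('w18a',cv2.resize(s['color'][50:345,190:370],None,fx=4,fy=2,interpolation=cv2.INTER_CUBIC))
E
```

```text
clock: 24.35
tool_pos: [0.4313, 0.1945, 0.2055]
orientation: [39.3, 89.8, -150.4]
force: [-1.8, 0.9, -4.7]
opening: 0.0459
t 24.35 pos [0.4313 0.1945 0.2055] yhead -99.77 tilt [-0.0032 -0.0018 -1.    ] F [-1.79  0.87 -4.71] open 0.0459 q [ 48.2  15.3 -38.3  -0.1 -36.5  32.2]
shift tool mm [ -1.3  -0.8 -13.3] turn [-0.12  0.16 -0.13]
```

View pics/w18a.png

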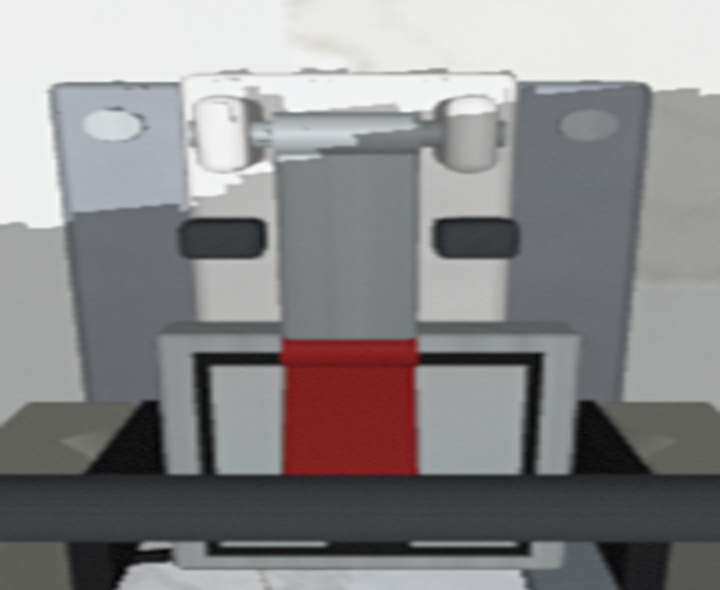

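```bash
cat > m.py <<'E'
from h import *
def m(fn,car,stp,sx,sy,ou,ov,ztop):
    s=dict(np.load(fn)); tp,ori=s['tp'],s['ori']
    f=lambda L,z: cast(s,np.array(L)/[sx,sy]+[ou-.4,ov-.4],z,tp,ori)
    c=f(car,ztop); q=f(stp,.035); h=lambda v: np.degrees(np.arctan2(v[1],v[0])).round(2)
    yw=np.radians(-9.7);n=np.array([-np.sin(yw),np.cos(yw),0]);d=np.array([np.cos(yw),np.sin(yw),0])
    print('car yaw',h(c[0]-c[3]),h(c[1]-c[2]),h(c[0]-c[1])-90,'stop row',h(q[0]-q[3])-90,'lat mm',(c.mean(0)-q.mean(0))@n*1e3,'gap mm',((q.mean(0)-c.mean(0))@d-.029)*1e3,'front gap',((q.mean(0)-c[:2].mean(0))@d)*1e3, c.mean(0),q.mean(0))
E
python3 - <<'E'
from m import *
m('pics/w18.npz',[(160,335),(578,335),(563,569),(175,569)],[(179,258),(266,258),(434,258),(520,258)],4,2,190,50,.0375)
E
```

```text
car yaw -10.3 -9.26 -9.829999999999998 stop row -9.810000000000002 lat mm -1.960658093521223 gap mm 15.952294293981758 front gap 16.18059932116708 [0.43022472 0.19444743 0.0375    ] [0.4748647  0.18880607 0.035     ]
```

```bash
python3 -m inch '[-0.0005,-0.0017,-0.004,0.1,0.15,-0.1,0.035,-0.0005,-0.0006,-0.003,0,0.1,-0.1,0.035]'
python3 - <<'E'
from h import *
o=st();plan([.4455,.1935,.2062],-99.65)
s=ctrl.snapshot('wrist'); np.savez('pics/w19.npz',tp=o['tool_pos'],ori=o['orientation'],**s)
save('w19a',cv2.resize(s['color'][50:345,190:370],None,fx=4,fy=2,interpolation=cv2.INTER_CUBIC))
E
```

```text
clock: 24.65
tool_pos: [0.4394, 0.1957, 0.2064]
orientation: [-150.2, 89.9, 19.9]
force: [-1.8, 0.3, -4.9]
opening: 0.0457
t 24.65 pos [0.4394 0.1957 0.2064] yhead -99.86 tilt [ 2.3e-03  8.0e-04 -1.0e+00] F [-1.82  0.3  -4.92] open 0.0457 q [ 47.5  15.7 -37.6   0.1 -36.6  32.5]
shift tool mm [ 0.2  1.1 -6.3] turn [-0.21 -0.12  0.07]
```

View pics/w19a.png

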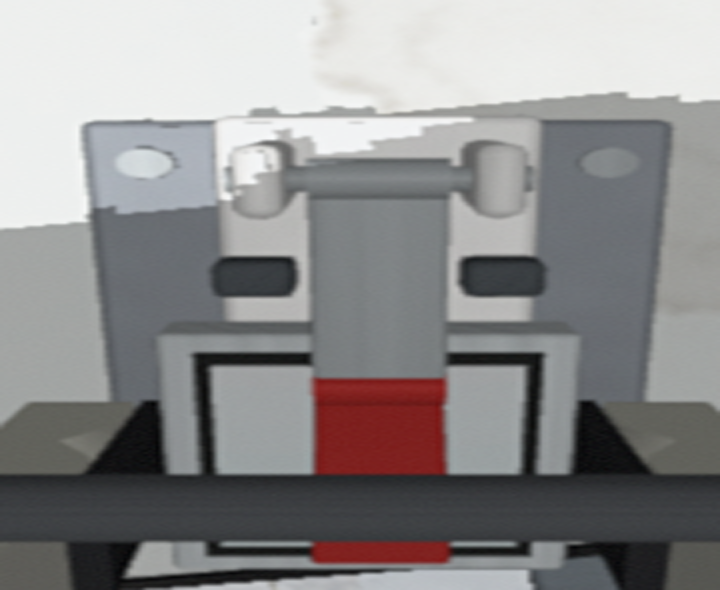

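Run:
```python
from m import *
m('pics/w19.npz',[(160,335),(578,335),(563,569),(175,569)],[(212,296),(297,296),(461,296),(546,296)],4,2,190,50,.038)
```

```text
car yaw -10.35 -9.39 -9.86 stop row -9.870000000000005 lat mm 1.1863037469391156 gap mm 7.638394611266575 front gap 7.852330658486447 [0.43908476 0.19612099 0.038     ] [0.47499947 0.18877847 0.035     ]
```

```bash
python3 -m inch '[0,0.0008,-0.003,0,-0.1,0.05,0.035,0,0.0003,-0.002,0,0,0,0.035,0,0,0,0,0,0,0.035]'
python3 - <<'E'
from h import *
o=st();plan([.4460,.1935,.2062],-99.75)
s=ctrl.snapshot('wrist'); np.savez('pics/w20.npz',tp=o['tool_pos'],ori=o['orientation'],**s)
save('w20a',cv2.resize(s['color'][50:345,190:370],None,fx=4,fy=2,interpolation=cv2.INTER_CUBIC))
E
```

```text
clock: 25.08
tool_pos: [0.445, 0.1937, 0.2066]
orientation: [-136.2, 89.9, 34.0]
force: [-0.1, -0.3, -5.5]
opening: 0.0456
t 25.07 pos [0.445  0.1937 0.2066] yhead -99.84 tilt [ 1.1e-03  8.0e-04 -1.0e+00] F [-0.08 -0.29 -5.48] open 0.0456 q [ 46.8  16.1 -36.9   0.  -36.9  33.3]
shift tool mm [ 0.4  0.1 -1. ] turn [-0.09 -0.06  0.05]
```

View pics/w20a.png

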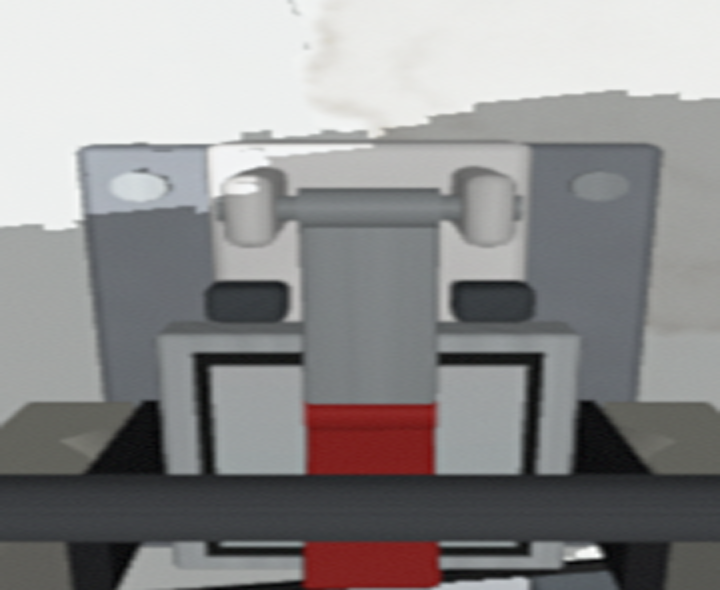

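Centred: stops mid x≈370, carrier 369, clip 370 in the zoom. Lowering ~1 mm, then pushing to the stops.

```bash
python3 -m inch '[0.0008,0,-0.001,0,0,0,0.035]'; python3 -m inch '[0.0005,0,-0.001,0,0,0,0.035]'; python3 -m inch '[0.0004,0,-0.001,0,0,0,0.035]'; python3 -m inch '[0.0003,0,-0.001,0,0,0,0.035]'
```

```text
clock: 25.25
tool_pos: [0.4459, 0.1936, 0.2059]
orientation: [-133.7, 89.9, 36.5]
force: [-1.4, -0.1, -5.4]
opening: 0.0456
clock: 25.38
tool_pos: [0.4466, 0.1934, 0.2053]
orientation: [-112.0, 89.9, 58.1]
force: [-7.1, 2.8, -3.5]
opening: 0.0455
clock: 25.5
tool_pos: [0.4468, 0.1933, 0.2051]
orientation: [-31.4, 89.9, 138.7]
force: [-13.7, 4.5, 11.3]
opening: 0.0457
clock: 25.62
tool_pos: [0.447, 0.1933, 0.2051]
orientation: [-11.6, 89.9, 158.6]
force: [-11.6, 3.6, 5.3]
opening: 0.0457
```

The carrier is on the seat and against the stops, with forces showing both contacts. One look before letting go.

Run:
```python
from h import *
o=st()
s=ctrl.snapshot('wrist'); np.savez('pics/w21.npz',tp=o['tool_pos'],ori=o['orientation'],**s)
save('w21a',cv2.resize(s['color'][50:345,190:370],None,fx=4,fy=2,interpolation=cv2.INTER_CUBIC))
```

```text
t 25.62 pos [0.447  0.1933 0.2051] yhead -99.84 tilt [-2.1e-03  8.0e-04 -1.0e+00] F [-11.61   3.57   5.29] open 0.0457 q [ 46.5  16.4 -36.6  -0.2 -37.   33.8]
```

View pics/w21a.png

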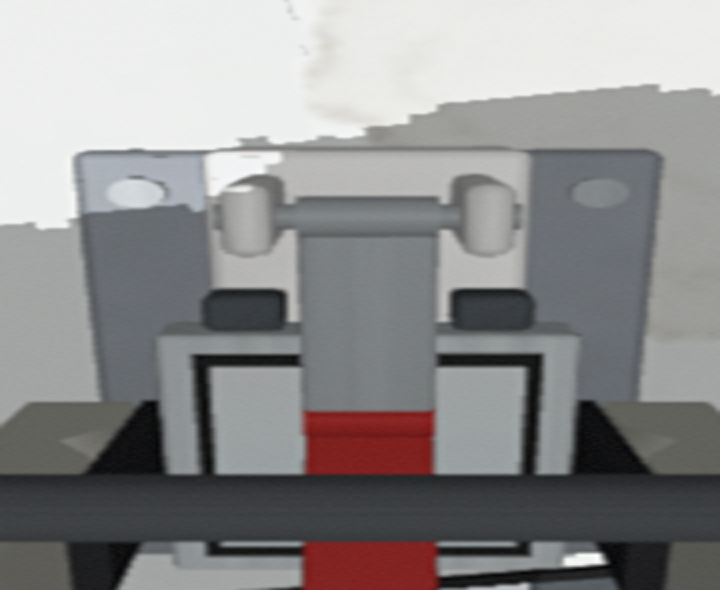

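```bash
python3 -m inch '[0,0,0,0,0,0,0.05,0,0,0,0,0,0,0.06,0,0,0,0,0,0,0.07,0,0,0,0,0,0,0.08]'; python3 -m inch '[-0.01,0,0,0,0,0,0.08,-0.03,0,0,0,0,0,0.08,-0.05,0,0,0,0,0,0.08,-0.05,0,0.02,0,0,0,0.08,-0.01,0,0.02,0,0,0,0.08,0,0,0,0,0,0,0.08,0,0,0,0,0,0,0.08]'
python3 - <<'E'
from h import *
o=st()
s=ctrl.snapshot('wrist'); np.savez('pics/w22.npz',tp=o['tool_pos'],ori=o['orientation'],**s); save('w22',s['color'])
E
```

```text
clock: 26.18
tool_pos: [0.4488, 0.1948, 0.207]
orientation: [-115.2, 89.7, 55.1]
force: [0.0, -0.1, -0.2]
opening: 0.0746
clock: 27.05
tool_pos: [0.4086, 0.2006, 0.3652]
orientation: [-120.9, 89.6, 49.4]
force: [-0.1, -0.4, -0.6]
opening: 0.0801
t 27.05 pos [0.4086 0.2006 0.3652] yhead -99.73 tilt [ 0.0048  0.0056 -1.    ] F [-0.1  -0.39 -0.63] open 0.0801 q [ 51.1   1.1 -29.4   0.  -59.1  29.2]
```

View pics/w22.png

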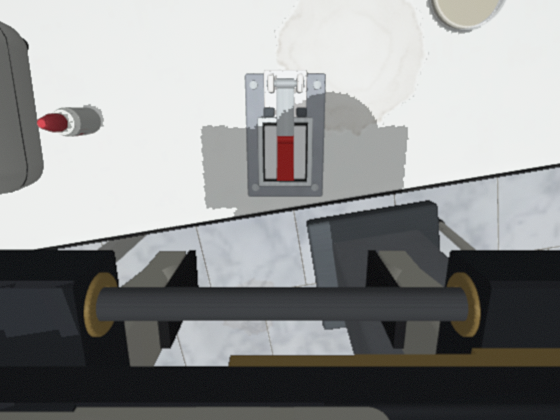

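Run:
```python
from h import *
s=dict(np.load('pics/w22.npz'))
save('w22z',cv2.resize(s['color'][65:200,240:330],None,fx=4.4,fy=4.4,interpolation=cv2.INTER_CUBIC))
```

```text
(no output)
```

View pics/w22z.png

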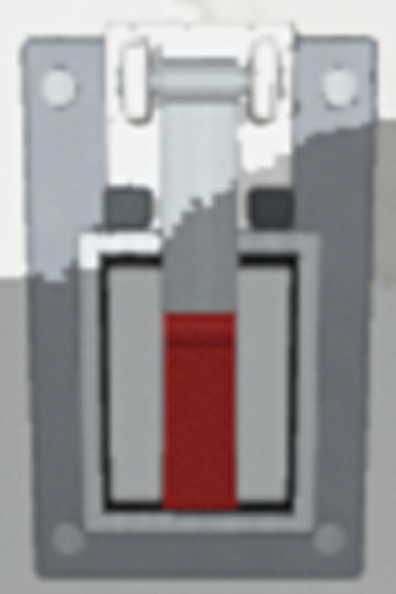

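```bash
python3 -m inch '[0.05,0,0,0,0,0.0,0.08,0.04,0,0.02,0,-0.2,0.2,0.08,0,0,0,0,0,0,0.08,0,0,0,0,0,0,0.08]'
python3 - <<'E'
from h import *
o=st()
s=ctrl.snapshot('wrist'); np.savez('pics/w23.npz',tp=o['tool_pos'],ori=o['orientation'],**s); save('w23',s['color'])
save('w23z',cv2.resize(s['color'][20:250,215:345],None,fx=4,fy=2.6,interpolation=cv2.INTER_CUBIC))
E
```

```text
clock: 27.6
tool_pos: [0.3914, 0.2045, 0.2719]
orientation: [89.8, 90.0, -100.0]
force: [0.1, 1.0, 0.6]
opening: 0.08
t 27.6 pos [0.3914 0.2045 0.2719] yhead -99.79 tilt [-1.e-04 -8.e-04 -1.e+00] F [0.11 1.01 0.61] open 0.08 q [ 53.3   6.4 -38.1   0.  -45.5  26.9]
```

View pics/w23.png

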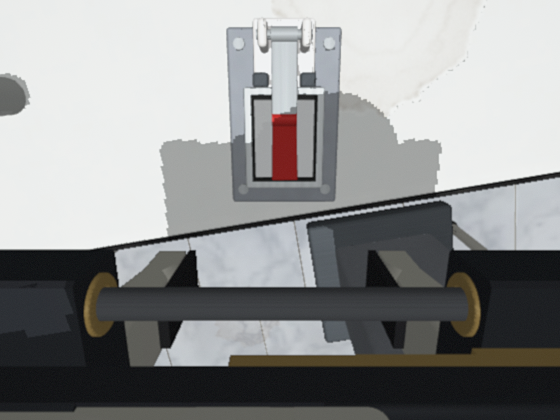

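View pics/w23z.png

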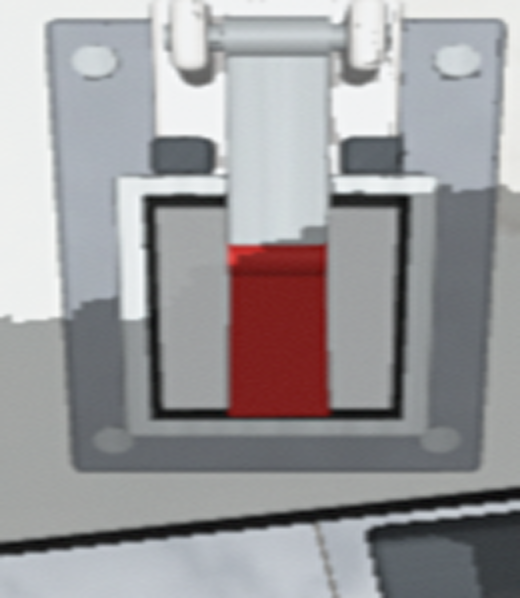

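Run:
```python
from m import *
m('pics/w23.npz',[(118,176),(436,177),(424,437),(127,437)],[(151,174),(215,174),(341,175),(402,175)],4,2.6,215,20,.037)
m('pics/w22.npz',[(80,234),(321,234),(315,532),(83,532)],[(105,229),(152,229),(248,229),(294,229)],4.4,4.4,240,65,.037)
```

```text
car yaw -10.08 -9.82 -10.069999999999993 stop row -10.14 lat mm 0.17149922415797061 gap mm 0.2630666860394988 front gap 0.5121356459508363 [0.44559285 0.19400774 0.037     ] [0.47440866 0.18890817 0.035     ]
car yaw -10.17 -9.63 -9.739999999999995 stop row -9.739999999999995 lat mm -0.03156672641788242 gap mm 0.30424398988764323 front gap 0.8659667798918599 [0.44564467 0.19374351 0.037     ] [0.47453528 0.18883717 0.035     ]
```

Run:
```python
from m import *
m('pics/w21.npz',[(160,335),(578,335),(563,569),(175,569)],[(203,328),(288,328),(450,328),(536,328)],4,2,190,50,.037)
s=ctrl.snapshot('scene'); save('s23',cv2.resize(s['color'][190:270,80:340],None,fx=3,fy=3,interpolation=cv2.INTER_CUBIC))
s=ctrl.snapshot('top'); save('t23',cv2.resize(s['color'][130:260,90:450],None,fx=2.2,fy=2.2,interpolation=cv2.INTER_CUBIC))
```

```text
car yaw -10.37 -9.34 -9.849999999999994 stop row -9.849999999999994 lat mm 0.1069878897817467 gap mm 0.7582864912932009 front gap 0.9657308515255122 [0.44605234 0.19377712 0.037     ] [0.47536716 0.1886577  0.035     ]
```

View pics/s23.png

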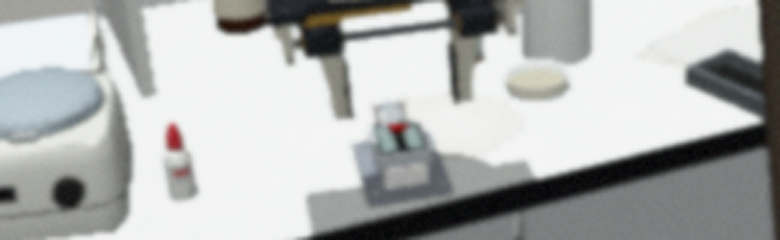

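View pics/t23.png

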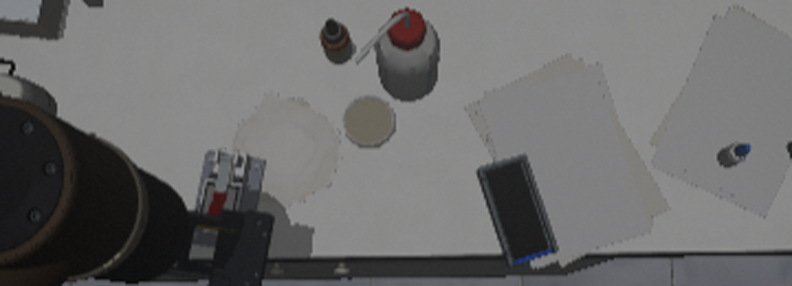

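The gap reads no larger after letting go (0.3 mm) than it did while pressed on the stops (0.76 mm), so it is within measuring error. The dish and droppers stand where they were, and the gripper is clear.

```bash
python3 -m inch '[-0.03,0,0,0,0,0,0.08,0,0,0,0,0,0,0.08,0,0,0,0,0,0,0.08]'; python3 -c "
from h import *
st(); print(ctrl.close_job())"
```

```text
clock: 28.12
tool_pos: [0.3924, 0.2046, 0.3053]
orientation: [-120.3, 89.7, 49.9]
force: [-0.5, 0.9, -0.6]
opening: 0.0801
t 28.12 pos [0.3924 0.2046 0.3053] yhead -99.87 tilt [ 0.0035  0.0042 -1.    ] F [-0.53  0.85 -0.63] open 0.0801 q [ 53.2   3.7 -35.6   0.  -50.3  26.9]
the job is handed in; nothing more can be done
None
```

The carrier is home on the reading stage under the clip, released, and the job is handed in at 28 s of the 72 s allowed.

- **In the dock:** I pressed at about 4–10 N while dragging, with one brief 28 N peak before it moved, and drew the carrier forward to near the lip. I then lifted it by its ends, laid it flat on the bench and let go.
- **On the stage:** I took it afresh across its long sides and slid it in, making small sideways corrections of 1–2 mm under the clip. I seated it against the stops with about 14 N.

**Last checks, after letting go:**
- **Central:** it sits within about 0.2 mm of the centre line.
- **Straight:** it is parallel to the stops within about 0.3°.
- **Fully home:** the apparent gap to the stops was 0.3 mm in both views after release. It read 0.76 mm while actually pressed on the stops, so I take it as measuring error.
- **Bystanders:** the dish and both droppers looked unmoved by eye in the last pictures; I did not measure them again.

**What disagreed:**
- **Sideways position:** during insertion, readings of the carrier's sideways position from different views differed by up to about 1 mm. The last views, with carrier and stops in the same picture, settled it.
- **On release:** the gripper sprang about 2 mm forward and sideways as it let go, but the pictures afterwards show the carrier stayed in place.

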